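Fit the circuit boards into a radio unit and close its retaining bar

ROBOT

A 7-joint arm with a two-finger parallel gripper is mounted at the origin on the work surface. World frame = base frame: x ahead of the robot, y to its left, z up, the work surface at z = 0. Lengths are in m, angles in rad, forces in N, time in s.
With the tool pointing down it reaches from about 0.35 to 0.9 m from the base axis. Payload 7.2 kg.
Tool frame: the origin (TCP) lies midway between the tips of the shut fingers; the grasp point (between the pads) lies 19 mm behind it (env.grip_point_offset is the distance from the TCP to the grasp point, in m); y points along the fingers, x is the direction in which the jaws open and shut, and the axes are right-handed (so a half turn about y gives the same grasp; the last joint's range is limited). The gripper opens to 85 mm and grips with 20 to 120 N. Pads are 22 mm wide; open, the fingers measure 114 mm over their backs; the gripper's body (76 mm by 85 mm) begins 54 mm behind the grasp point. The pads swing forward as they close: fully open they stand 13 mm farther back than shut.
Start: joints at [-1.241, 0.411, -0.013, 1.596, 0.006, 1.134, -0.082], TCP at [0.242, 0.576, 0.231] pointing down, gripper open.
Joint ranges: [-2.95, 2.95], [-0.29, 1.99], [-1.47, 1.44], [0.14, 2.54], [-1.03, 4.17], [0.13, 1.85], [-2.86, 2.86]. Speed limits (rad/s): [2.39, 2.39, 3.01, 3.01, 3.14, 3.14, 3.14].

INTERFACE

Orientations are given as a 3x3 rotation matrix whose columns are the frame's x, y, z axes.
In Python, from cell import sense, imaging, env, spotter gives the robot as it stands.
- The arm moves only by the tool servo_tool, never from a script. Its argument "moves" is a list that holds one entry, the list of rows, each a list of 7 numbers: the shift along the tool's x, y, z in cm, then the turn, a rotation vector about the tool's x, y, z in degrees, then the closure, from -1 (fully open) to 1 (shut). In form: [[[tx, ty, tz, rx, ry, rz, fingers], ...]]. A call has exactly 10 rows; each row shifts and turns the commanded pose from where the row before left it, along the tool's axes as they then stand; what a row does not reach is not made up. A row lasts 1/12 s, in which the tool goes at most 41.7 mm and 7.16 degrees, less where a joint would pass 70% of its speed; a pose out of reach is approached as far as the arm can. A call with a gripper value outside its range is refused whole. The fingers move at their own pace and stop on an object; "newtons" is the grip in N (left out, the last holds). Time passes only in rows, so rows that do not move let the fingers close, or fill a call up. It gives the time, the measured TCP pose, the force and the opening at its end, in the units of the state.
- sense(): the state, without advancing time (a new reading comes with each control period).
- imaging.read_camera(name): name is "scene" or "top" or "wrist"; returns a dict with "image" (420x560x3 uint8, red, green, blue), "depth" (420x560 float32, m along the optical axis (not along the pixel's ray), 0 where there is no reading), "camera_matrix" (3x3 intrinsics, pixels), "camera_from_world" (4x4, takes a point from world to camera coordinates). Camera axes: x right, y down, z forward; pixel columns grow to the right and rows downward; lengths in m; the calibration is good to about 2 mm. A picture is of the moment at which its call begins.
- env.hand_in(): hands the job in, once; it reports no verdict.
Trained networks look in the newest picture that a camera, given by its name, has taken for a name from the list of things; names that differ only in an ending like _2 or _b are one class to them, and where a whole thing is asked for, a point or a joint stands for the part that bears it (a point fixed in the world has none). Each returns a list of dicts, best first, with "confidence" (0 to 1); they miss things now and then, are a little off and sometimes report something else, mostly with a low value. They report only what shows in the picture. A call takes as long as a camera call. They do not tell look-alikes from the thing itself.
- spotter.spot_in(camera, target): "at" ([x, y, z] in m, in the coordinates of the camera as it stood for that picture, good to about 4 mm: the middle of the surface that is visible of it).
- spotter.masks_of(camera, target): "pixels" (420x560 bool, what is visible of it).
The state is a dict: "t": time; "joint_pos": joint angles; "joint_velocities": joint speeds; "tau": joint torques, N m; "eef_pos": TCP position; "ee_rot": TCP orientation; "contact_force": force on the tool from outside, world axes, zero at the start; "ft_torque": the same for the moment, N m; "gripper_width": finger opening in m.
Only numpy, scipy, OpenCV 4.12 (cv2) and the standard library are available. Lean on these libraries where they do the work, as an engineer would, in place of code of your own. Each camera call takes 0.05 s, during which the arm holds its last target.

TASK

Fit out the open radio unit: swing its retaining bar up and clear, draw every circuit board in the slotted rack straight up out of its slot by its top edge and lower it into a free pair of card guides in the grey housing, fully home, without dropping it; leave the board that is already fitted in place. When all are in, swing the bar back over their tops and down until it rests in its catch. Never lay a board down, and leave the other things on the bench alone.

Things in the scene. Friction and masses are not known exactly. Their poses are not given: they have to be found in the camera images.
- rack: fixed black slotted rack, 126 (x) x 184 (y) x 70 mm tall; origin under its centre, on the bench. Boards stand on its floor, 8 mm up, their ends in five vertical slots of the two side walls, 6 mm wide, at y = -72, -36, 0, 36, 72 mm, and come out only straight upward (wall tops at 70 mm).
- unit: radio unit: loose open grey die-cast housing, 170 (x) x 250 (y) x 72 mm tall, 3.5 kg (slides if pushed by over 15 N); origin under its centre. Inner floor 6 mm above the origin. Five pairs of black card guides at y = -72, -36, 0, 36, 72 mm. A board fully home stands on the inner floor (its origin at x = 0, z = 6 mm, its x along the unit's x), its top at 116 mm.
- guides (a point): middle of the five card guide pairs at the mouths, 64 mm above the unit's origin (x = y = 0). Each channel is 6 mm wide (y) from the floor up to here; above it flares to 22 mm wide at 76 mm. Between the two channel bottoms of a pair a 100 mm board has 3 mm play each side (x), flared likewise.
- bar (a joint): retaining bar's hinge, rad: 0 = closed, bar level over the board tops, its end in the catch; grows as it is raised; 1.57 upright; more leans out to the unit's -y side, up to 2.45. Starts closed. The stiff hinge (0.16 N m) holds the bar where it is left. Closed, it clears boards that are home by 3 mm; a board not home blocks it.
- bar_hinge (a point): retaining bar's hinge axis (parallel to the unit's x), at x 0, y -108, z 123 mm in the unit's frame, on a post. The aluminium bar is 14 wide (unit's x) x 8 mm thick, straight, and reaches 218 mm from this axis; closed, it points along the unit's +y.
- bar_end (a point): middle of the free end of the retaining bar, 218 mm from the hinge axis
- bar_tab (a point): finger tab of the retaining bar: a block 14 (unit's x) x 8 (y) mm standing 22 mm up from the closed bar's top face, 190 mm from the hinge axis; this point lies in it, 18 mm above the bar's middle line (141 mm above the unit's origin when closed)
- catch (a point): the catch: a fork on a post at the unit's +y end (x 0, y 108, z 123 mm in the unit's frame) into which the bar drops; fork 16 mm wide inside, tips 18 mm above this point
- drill: bystander: cordless drill lying on the bench, about 260 x 190 x 55 mm; leave alone
- radome: bystander: white antenna dome, 72 mm across, 90 mm tall; leave alone
- capbin: bystander: black open bin of yellow connector caps, 110 x 85 x 45 mm; leave alone
- board1: circuit board, standing: 100 wide (x) x 3 thick (y) x 110 mm tall, 130 g, either way round fits. Held by the aluminium stiffener bar on its top edge, 70 (x) x 9 mm thick (y), 94 to 110 mm above the lower edge. Origin: middle of the lower edge, z up. Starts in the rack, to be fitted; None if absent.
- board2: circuit board, standing: 100 wide (x) x 3 thick (y) x 110 mm tall, 130 g, either way round fits. Held by the aluminium stiffener bar on its top edge, 70 (x) x 9 mm thick (y), 94 to 110 mm above the lower edge. Origin: middle of the lower edge, z up. Starts in the rack, to be fitted; None if absent.
- board3: circuit board, standing: 100 wide (x) x 3 thick (y) x 110 mm tall, 130 g, either way round fits. Held by the aluminium stiffener bar on its top edge, 70 (x) x 9 mm thick (y), 94 to 110 mm above the lower edge. Origin: middle of the lower edge, z up. Starts in the rack, to be fitted; None if absent.
- board4: circuit board, standing: 100 wide (x) x 3 thick (y) x 110 mm tall, 130 g, either way round fits. Held by the aluminium stiffener bar on its top edge, 70 (x) x 9 mm thick (y), 94 to 110 mm above the lower edge. Origin: middle of the lower edge, z up. Starts in the rack, to be fitted; None if absent.
- board5: circuit board, standing: 100 wide (x) x 3 thick (y) x 110 mm tall, 130 g, either way round fits. Held by the aluminium stiffener bar on its top edge, 70 (x) x 9 mm thick (y), 94 to 110 mm above the lower edge. Origin: middle of the lower edge, z up. Starts in the rack, to be fitted; None if absent.
- fitted1: circuit board, standing: 100 wide (x) x 3 thick (y) x 110 mm tall, 130 g, either way round fits. Held by the aluminium stiffener bar on its top edge, 70 (x) x 9 mm thick (y), 94 to 110 mm above the lower edge. Origin: middle of the lower edge, z up. Already fitted in a guide pair of the unit, to stay there; None if absent (one of three is present).
- fitted2: circuit board, standing: 100 wide (x) x 3 thick (y) x 110 mm tall, 130 g, either way round fits. Held by the aluminium stiffener bar on its top edge, 70 (x) x 9 mm thick (y), 94 to 110 mm above the lower edge. Origin: middle of the lower edge, z up. Already fitted in a guide pair of the unit, to stay there; None if absent (one of three is present).
- fitted3: circuit board, standing: 100 wide (x) x 3 thick (y) x 110 mm tall, 130 g, either way round fits. Held by the aluminium stiffener bar on its top edge, 70 (x) x 9 mm thick (y), 94 to 110 mm above the lower edge. Origin: middle of the lower edge, z up. Already fitted in a guide pair of the unit, to stay there; None if absent (one of three is present).
There are look-alikes about, which are no part of the job. What is shaped like the fitted3 but blue is not meant.

How it is judged:
By the outcome, as a careful person would: the job done as asked, in the order asked, and still so for the second after the job is handed in, with the robot touching nothing.
Of board1, board2, board3, board4, board5 only 3 to 4 are there at a start; the rules pass over those that are not, and their reading is None.
Of fitted1, fitted2, fitted3 only 1 to 1 are there at a start; the rules pass over those that are not, and their reading is None.
At some moment in a run one of unit may be knocked a few centimetres aside while the robot is not near it.
It also fails if it takes over 210 s, if anything falls off the work surface, if the arm or the gripper's body presses on something with over 40 N, if the wrist force passes 120 N, or if a joint passes its speed limit or range.

## Working session

There is one attempt and no reset: what is moved stays moved. The work goes in short steps, Python scripts to look and compute and a tool call to move; the robot and the scene stay as the last step left them, time stands still between calls to the robot, and variables do not carry over. Pictures are saved under pics/ and viewed, and the job is handed in when it is done.

Besides the shell and the picture viewer there is one more tool, called after "Emit:" as name([rows], argument=value, ...), one row to a line, values as JSON. servo_tool: Moves the arm, as the interface text tells. Its arguments: {"type":"object","properties":{"moves":{"type":"array","items":{"type":"array","items":{"type":"array","items":{"type":"number"}}}},"newtons":{"type":"number"}},"required":["moves"]}

```bash
ls; mkdir -p pics; cat > h.py <<'E'
import numpy as np, cv2
from cell import sense, imaging, env, spotter
np.set_printoptions(precision=4,suppress=True)
def cam(n,fn=None):
    d=imaging.read_camera(n)
    if fn: cv2.imwrite('pics/'+fn,d['image'][:,:,::-1])
    return d
def world(d,us,vs,zs=None):
    us=np.asarray(us,float);vs=np.asarray(vs,float)
    if zs is None: zs=d['depth'][vs.astype(int),us.astype(int)]
    K=d['camera_matrix'];p=np.stack([(us-K[0,2])/K[0,0]*zs,(vs-K[1,2])/K[1,1]*zs,zs],-1)
    T=np.linalg.inv(d['camera_from_world']);return p@T[:3,:3].T+T[:3,3]
def cloud(d):
    v,u=np.mgrid[0:420,0:560];return world(d,u,v)
def proj(d,P):
    P=np.atleast_2d(P);T=d['camera_from_world'];q=P@T[:3,:3].T+T[:3,3];q=q@d['camera_matrix'].T;return q[:,:2]/q[:,2:]
E
python3 - <<'E'
from h import *
s=sense();print({k:np.round(v,4) for k,v in s.items()})
for n in['scene','top','wrist']:
    d=cam(n,n+'0.png');print(n,d['camera_matrix'][0,0],np.linalg.inv(d['camera_from_world']))
E
```

```text
pics
{'t': np.float64(0.0), 'joint_pos': array([-1.2412,  0.4119, -0.0127,  1.597 ,  0.0056,  1.1343, -0.0822]), 'joint_velocities': array([ 0.0002, -0.0006, -0.0009,  0.0007, -0.0011,  0.0008,  0.0004]), 'tau': array([  0.0019, -60.0617,   0.683 , -29.9403,   0.0137,   0.0106,
         0.    ]), 'eef_pos': array([0.242 , 0.5758, 0.2305]), 'ee_rot': array([[ 0.3873, -0.0005, -0.9219],
       [ 0.9219, -0.0015,  0.3873],
       [-0.0016, -1.    , -0.0001]]), 'contact_force': array([-0.3109,  0.5116, -0.456 ]), 'ft_torque': array([-0.0173, -0.0173,  0.0149]), 'gripper_width': np.float64(0.0855)}
scene 423.34691650353176 [[-0.7068  0.6061 -0.3649  0.8923]
 [ 0.7073  0.6136 -0.3509  0.4642]
 [ 0.0113 -0.5061 -0.8624  1.0251]
 [ 0.      0.      0.      1.    ]]
top 395.8033609414089 [[ 0.0079 -0.994   0.1094  0.3914]
 [-1.     -0.008  -0.0001  0.0835]
 [ 0.001  -0.1094 -0.994   1.1823]
 [ 0.      0.      0.      1.    ]]
wrist 308.7292741000909 [[ 0.3877  0.8887  0.2448  0.1814]
 [ 0.9218 -0.3737 -0.1032  0.6009]
 [-0.0002  0.2656 -0.9641  0.3742]
 [ 0.      0.      0.      1.    ]]
```

View pics/scene0.png

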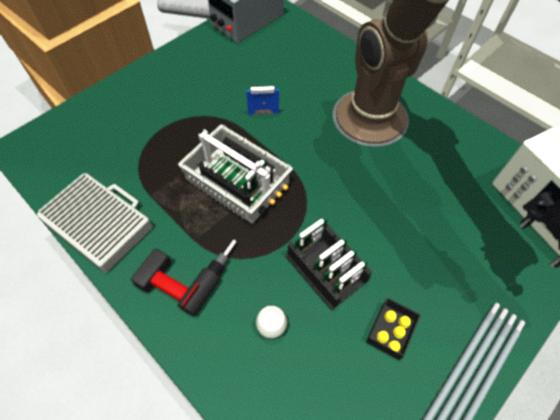

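View pics/top0.png

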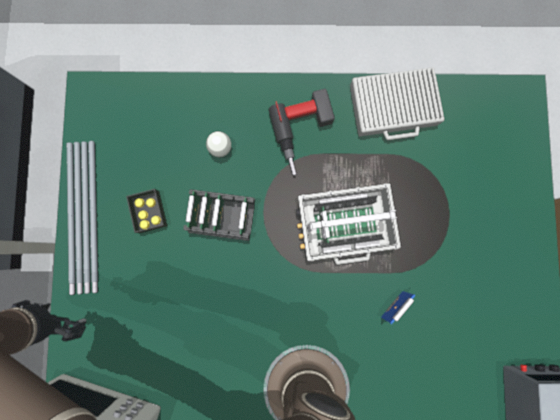

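View pics/wrist0.png

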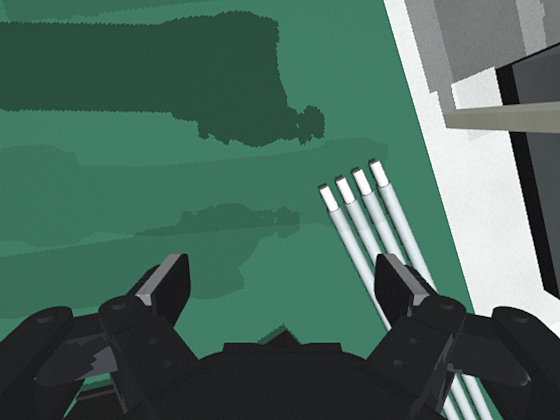

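```bash
python3 - <<'E'
from h import *
d=cam('top')
im=d['image'][:,:,::-1]
cv2.imwrite('pics/topzoomU.png',cv2.resize(im[170:280,285:415],None,fx=6,fy=5.4,interpolation=cv2.INTER_CUBIC))
cv2.imwrite('pics/topzoomR.png',cv2.resize(im[180:250,175:265],None,fx=8,fy=8,interpolation=cv2.INTER_CUBIC))
for t in['unit','rack','bar','bar_hinge','bar_end','bar_tab','catch','guides','board1','fitted1','drill']:
    r=spotter.spot_in('top',t)
    T=np.linalg.inv(d['camera_from_world'])
    print(t,[(round(x['confidence'],2),np.round(T[:3,:3]@x['at']+T[:3,3],3)) for x in r[:6]])
ds=cam('scene')
im=ds['image'][:,:,::-1]
cv2.imwrite('pics/sczoomU.png',cv2.resize(im[115:225,165:305],None,fx=5.5,fy=5.4,interpolation=cv2.INTER_CUBIC))
for t in['unit','bar_hinge','bar_end','bar_tab','catch']:
    r=spotter.spot_in('scene',t)
    T=np.linalg.inv(ds['camera_from_world'])
    print(t,[(round(x['confidence'],2),np.round(T[:3,:3]@x['at']+T[:3,3],3)) for x in r[:6]])
E
```

```text
unit [(0.61, array([ 0.478, -0.122,  0.033]))]
rack [(0.68, array([0.491, 0.231, 0.006]))]
bar [(0.55, array([ 0.475, -0.117,  0.125]))]
bar_hinge [(0.95, array([ 0.476, -0.117,  0.127]))]
bar_end [(0.65, array([ 0.477, -0.118,  0.126]))]
bar_tab [(0.83, array([ 0.474, -0.118,  0.128]))]
catch [(0.84, array([ 0.474, -0.118,  0.034]))]
guides [(0.82, array([ 0.472, -0.121,  0.034])), (0.55, array([0.511, 0.474, 0.016]))]
board1 [(0.8, array([0.499, 0.29 , 0.08 ])), (0.68, array([0.504, 0.321, 0.082])), (0.62, array([0.498, 0.249, 0.084])), (0.52, array([0.486, 0.181, 0.105])), (0.19, array([0.693, 0.259, 0.075]))]
fitted1 [(0.77, array([ 0.459, -0.045,  0.097])), (0.76, array([ 0.239, -0.253,  0.067]))]
drill [(0.85, array([0.794, 0.044, 0.045]))]
unit [(0.56, array([0.501, 0.288, 0.089])), (0.35, array([0.503, 0.472, 0.013]))]
bar_hinge [(0.82, array([ 0.48 , -0.103,  0.132]))]
bar_end [(0.66, array([ 0.475, -0.106,  0.129])), (0.49, array([0.495, 0.251, 0.087]))]
bar_tab [(0.82, array([ 0.479, -0.109,  0.131])), (0.16, array([0.501, 0.473, 0.015]))]
catch [(0.7, array([0.523, 0.256, 0.027])), (0.59, array([ 0.486, -0.117,  0.056]))]
```

View pics/topzoomU.png

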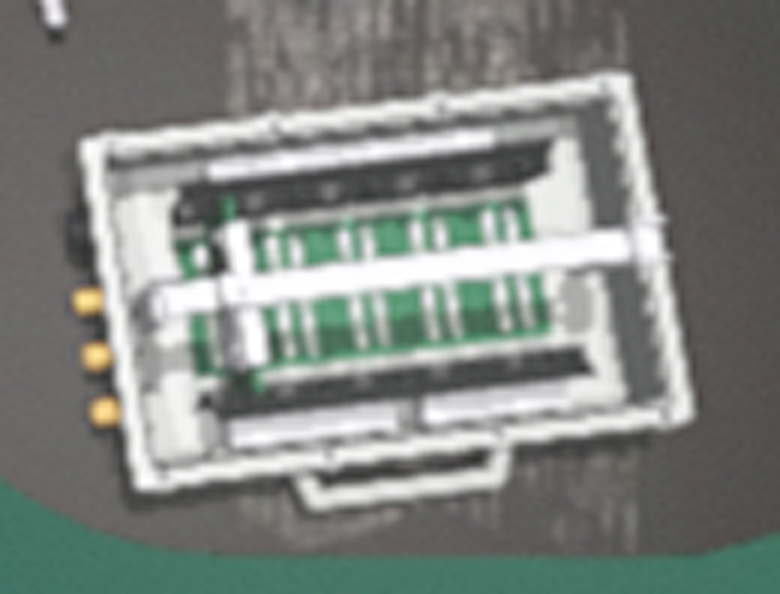

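View pics/topzoomR.png

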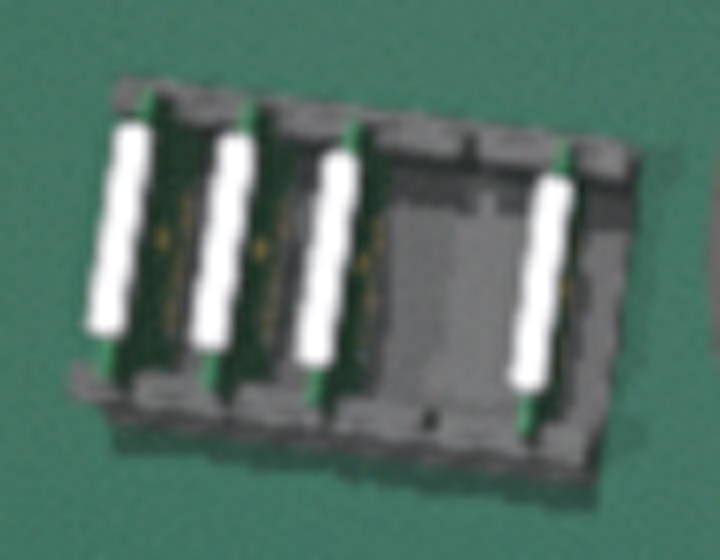

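View pics/sczoomU.png

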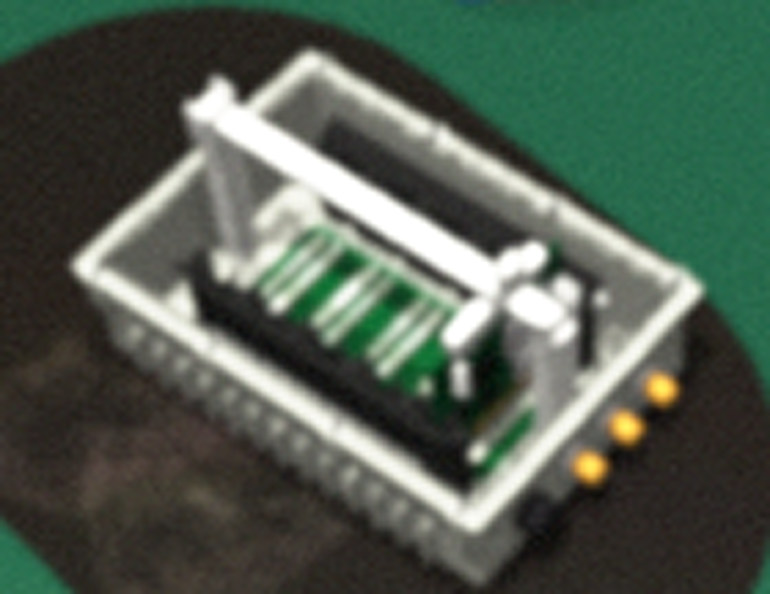

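```bash
cat >> h.py <<'E'
def rackboards(d,roi=None):
    P=cloud(d);im=d['image'].astype(int)
    m=(P[...,2]>.095)&(P[...,2]<.135)&(im.min(-1)>150)&(P[...,1]>.12)&(P[...,1]<.40)&(P[...,0]>.38)&(P[...,0]<.62)
    n,l,st,c=cv2.connectedComponentsWithStats(m.astype(np.uint8))
    out=[]
    for i in range(1,n):
        if st[i,4]<15: continue
        q=P[l==i]; 
        # re-project onto z=.118 plane
        vs,us=np.where(l==i)
        q2=plane(d,us,vs,.118)
        cc=(q2.max(0)+q2.min(0))/2; r=cv2.minAreaRect(q2[:,:2].astype(np.float32)*1000)
        w=np.linalg.svd(q2[:,:2]-q2[:,:2].mean(0),full_matrices=False)[2][0]
        out.append((q2[:,:2].mean(0),np.degrees(np.arctan2(w[1],w[0])),r[1],np.median(q[:,2])))
    return out
def plane(d,us,vs,z):
    us=np.asarray(us,float);vs=np.asarray(vs,float)
    a=world(d,us,vs,np.ones(us.shape));T=np.linalg.inv(d['camera_from_world']);o=T[:3,3]
    k=(z-o[2])/(a[...,2]-o[2]);return o+(a-o)*k[...,None]
E
python3 - <<'E'
from h import *
d=cam('top')
for r in rackboards(d): print(r)
P=cloud(d);im=d['image'].astype(int)
# bar
m=(P[...,2]>.11)&(P[...,2]<.17)&(P[...,0]>.38)&(P[...,0]<.58)&(P[...,1]<.02)&(P[...,1]>-.28)
n,l,st,c=cv2.connectedComponentsWithStats(m.astype(np.uint8))
for i in range(1,n):
    if st[i,4]<8: continue
    q=P[l==i];vs,us=np.where(l==i);q2=plane(d,us,vs,.127)
    w=np.linalg.svd(q2[:,:2]-q2[:,:2].mean(0))[2][0]
    print('bar?',st[i],q2.mean(0),q2.min(0),q2.max(0),np.degrees(np.arctan2(w[1],w[0])),np.median(q[:,2]),q[:,2].max())
# rim at z=.072
m=(abs(P[...,2]-.072)<.008)&(P[...,0]>.35)&(P[...,0]<.62)&(P[...,1]<.05)&(P[...,1]>-.3)&(im.min(-1)>130)
n,l,st,c=cv2.connectedComponentsWithStats(m.astype(np.uint8))
i=1+np.argmax(st[1:,4]);vs,us=np.where(l==i);q2=plane(d,us,vs,.072)
print('rim',st[i],cv2.minAreaRect(q2[:,:2].astype(np.float32)*1000))
E
```

```text
(array([0.5048, 0.3228]), np.float64(173.25649259775665), (10.728672981262207, 68.95167541503906), np.float64(0.11696430366015198))
(array([0.5014, 0.2877]), np.float64(173.0878234312731), (10.927526473999023, 71.26948547363281), np.float64(0.1168322311983594))
(array([0.4964, 0.2521]), np.float64(173.30961654422535), (10.743871688842773, 71.22340393066406), np.float64(0.11692002603548979))
(array([0.4884, 0.1806]), np.float64(173.20918622042464), (10.295816421508789, 71.18277740478516), np.float64(0.11706033526349169))
bar? [310 210  87  27 573] [ 0.4755 -0.1048  0.127 ] [ 0.4327 -0.2316  0.127 ] [ 0.5038 -0.0014  0.127 ] 98.24151967856959 0.12599447353328674 0.1515315800031598
rim [ 299  184  101   76 1155] ((477.1485595703125, -115.00471496582031), (184.92662048339844, 261.5773620605469), 8.201091766357422)
```

```bash
cat >> h.py <<'E'
from scipy.spatial.transform import Rotation as Rr, Slerp
import json
def Rdown(yaw,tilt=0):
    "tool y down, tool x at yaw deg; tilt deg about tool x"
    a=np.radians(yaw);x=np.array([np.cos(a),np.sin(a),0]);y=np.array([0,0,-1.]);
    R=np.stack([x,y,np.cross(x,y)],1);return R@Rr.from_euler('x',tilt,degrees=True).as_matrix()
def plan(wps,start=None,vmax=38,wmax=6.5):
    """wps: list of (pos,R,closure[,n]) ; prints rows in calls of 10"""
    if start is None: s=sense();p,R=np.array(s['eef_pos']),np.array(s['ee_rot'])
    else: p,R=start
    rows=[]
    for w in wps:
        q,Q,cl=np.array(w[0],float),w[1],w[2]
        ang=np.degrees(np.linalg.norm(Rr.from_matrix(R.T@Q).as_rotvec()))
        n=max(1,int(np.ceil(np.linalg.norm(q-p)*1000/vmax)),int(np.ceil(ang/wmax)))
        if len(w)>3 and w[3]: n=max(n,w[3])
        p0,R0=p.copy(),R.copy();sl=Slerp([0,1],Rr.from_matrix([R0,Q]))
        for i in range(1,n+1):
            pt=p0+(q-p0)*i/n;Rt=sl(i/n).as_matrix()
            t=np.round(R.T@(pt-p)*100,2);r=np.round(np.degrees(Rr.from_matrix(R.T@Rt).as_rotvec()),1)
            rows.append([float(v) for v in t]+[float(v) for v in r]+[cl])
            p=p+R@t/100;R=R@Rr.from_rotvec(np.radians(r)).as_matrix()
    while len(rows)%10: rows.append([0,0,0,0,0,0,rows[-1][6]])
    for i in range(0,len(rows),10): print(json.dumps([rows[i:i+10]]).replace(' ','').replace('.0,',',').replace('-0,','0,').replace('-0]','0]'))
    print('end',p)
def un2w(p,c=(.477,-.115),yaw=8.2):
    a=np.radians(yaw);return np.array([c[0]+np.cos(a)*p[0]-np.sin(a)*p[1],c[1]+np.sin(a)*p[0]+np.cos(a)*p[1],p[2]])
E
python3 - <<'E'
from h import *
t=un2w([0,82,.141*1000]*np.array([.001]*3));print(t)
plan([([t[0],t[1],.26],Rdown(8.2),0.0)])
E
```

```text
[ 0.4653 -0.0338  0.141 ]
[[[-2.64,-0.16,-2.46,0,3.3,0,0.0],[-2.5,-0.16,-2.6,0,3.3,0,0.0],[-2.35,-0.16,-2.74,0,3.2,0,0.0],[-2.18,-0.16,-2.87,0,3.3,0,0.0],[-2.02,-0.16,-3,0,3.3,0,0.0],[-1.85,-0.16,-3.1,0,3.3,0,0.0],[-1.66,-0.16,-3.2,0,3.2,0,0.0],[-1.48,-0.16,-3.29,0,3.3,0,0.0],[-1.29,-0.16,-3.37,0,3.3,0,0.0],[-1.09,-0.16,-3.44,0,3.3,0,0.0]]]
[[[-0.89,-0.16,-3.5,0,3.3,0,0.0],[-0.69,-0.16,-3.54,0,3.2,0,0.0],[-0.49,-0.15,-3.58,0,3.3,0,0.0],[-0.29,-0.16,-3.6,0,3.3,0,0.0],[-0.07,-0.16,-3.6,0,3.3,0,0.0],[0.13,-0.16,-3.61,0,3.3,0,0.0],[0.34,-0.16,-3.59,0,3.2,0,0.0],[0.54,-0.16,-3.57,0,3.3,0,0.0],[0,0,0,0,0,0,0.0],[0,0,0,0,0,0,0.0]]]
end [ 0.4653 -0.0338  0.26  ]
```

Emit:
servo_tool([
  [[-2.64, -0.16, -2.46, 0, 3.3, 0, 0], [-2.5, -0.16, -2.6, 0, 3.3, 0, 0], [-2.35, -0.16, -2.74, 0, 3.2, 0, 0], [-2.18, -0.16, -2.87, 0, 3.3, 0, 0], [-2.02, -0.16, -3, 0, 3.3, 0, 0], [-1.85, -0.16, -3.1, 0, 3.3, 0, 0], [-1.66, -0.16, -3.2, 0, 3.2, 0, 0], [-1.48, -0.16, -3.29, 0, 3.3, 0, 0], [-1.29, -0.16, -3.37, 0, 3.3, 0, 0], [-1.09, -0.16, -3.44, 0, 3.3, 0, 0]],
])

```text
t: 1.93
eef_pos: [0.3664, 0.2356, 0.2476]
ee_rot: [[0.827, 0.0, -0.563], [0.563, 0.001, 0.827], [0.001, -1.0, 0.0]]
contact_force: [0.3, 0.6, 0.5]
gripper_width: 0.0428
```

Emit:
servo_tool([
  [[-0.89, -0.16, -3.5, 0, 3.3, 0, 0], [-0.69, -0.16, -3.54, 0, 3.2, 0, 0], [-0.49, -0.15, -3.58, 0, 3.3, 0, 0], [-0.29, -0.16, -3.6, 0, 3.3, 0, 0], [-0.07, -0.16, -3.6, 0, 3.3, 0, 0], [0.13, -0.16, -3.61, 0, 3.3, 0, 0], [0.34, -0.16, -3.59, 0, 3.2, 0, 0], [0.54, -0.16, -3.57, 0, 3.3, 0, 0], [0, 0, 0, 0, 0, 0, 0], [0, 0, 0, 0, 0, 0, 0]],
])

```text
t: 2.77
eef_pos: [0.4657, -0.0358, 0.2602]
ee_rot: [[0.99, 0.001, -0.138], [0.138, -0.0, 0.99], [0.001, -1.0, -0.0]]
contact_force: [-1.6, 1.3, -1.0]
gripper_width: 0.0426
```

```bash
python3 - <<'E'
from h import *
s=sense();print(s['t'],s['eef_pos'],s['ee_rot'],s['gripper_width'],s['joint_pos'])
d=cam('wrist','w1.png')
for z in (.149,.127): 
  print(proj(d,[un2w([0,.082,z]),un2w([0,.11,z]),un2w([0,-.108,z])]))
E
```

```text
2.7667 [ 0.4657 -0.0358  0.2602] [[ 0.9904  0.0006 -0.1385]
 [ 0.1385 -0.0004  0.9904]
 [ 0.0005 -1.     -0.0004]] 0.04261176160964775 [-0.5408  0.1051  0.5653  1.9531 -0.0627  1.0999  0.1893]
[[280.2343 199.1337]
 [280.0323 166.2728]
 [281.3529 381.0339]]
[[280.3036 193.32  ]
 [280.1189 162.8253]
 [281.3407 364.5433]]
```

View pics/w1.png

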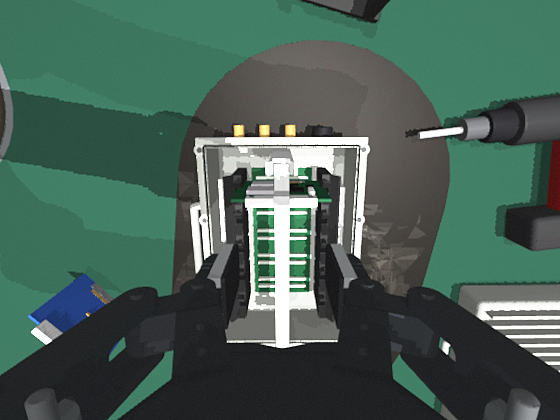

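```bash
python3 - <<'E'
from h import *
d=cam('wrist')
im=d['image'][:,:,::-1]
cv2.imwrite('pics/w1z.png',cv2.resize(im[135:245,215:345],None,fx=6,fy=5.4,interpolation=cv2.INTER_CUBIC))
P=cloud(d);np.set_printoptions(precision=3,suppress=True)
for v in range(156,250,4): print(v,P[v,281], P[v,262:302:4,2])
E
```

```text
156 [ 0.461 -0.004  0.076] [0.007 0.008 0.008 0.077 0.078 0.078 0.077 0.076 0.007 0.006]
160 [ 0.461 -0.003  0.113] [0.008 0.007 0.113 0.112 0.113 0.112 0.113 0.113 0.008 0.007]
164 [ 0.462 -0.007  0.117] [0.007 0.14  0.139 0.117 0.118 0.117 0.117 0.135 0.141 0.007]
168 [ 0.462 -0.009  0.129] [0.008 0.142 0.139 0.127 0.129 0.129 0.128 0.137 0.143 0.008]
172 [ 0.463 -0.012  0.129] [0.007 0.141 0.14  0.129 0.129 0.13  0.128 0.136 0.142 0.007]
176 [ 0.463 -0.016  0.127] [0.006 0.14  0.139 0.127 0.128 0.127 0.129 0.135 0.143 0.007]
180 [ 0.464 -0.02   0.127] [0.014 0.013 0.014 0.129 0.129 0.129 0.128 0.013 0.013 0.014]
184 [ 0.464 -0.023  0.127] [0.041 0.04  0.041 0.128 0.129 0.129 0.128 0.02  0.022 0.021]
188 [ 0.465 -0.027  0.127] [0.064 0.063 0.065 0.127 0.128 0.128 0.13  0.047 0.047 0.045]
192 [ 0.465 -0.03   0.129] [0.085 0.084 0.083 0.129 0.128 0.128 0.128 0.078 0.078 0.077]
196 [ 0.465 -0.031  0.141] [0.087 0.088 0.086 0.14  0.141 0.14  0.141 0.086 0.086 0.085]
200 [ 0.466 -0.032  0.15 ] [0.115 0.115 0.115 0.151 0.15  0.151 0.15  0.115 0.115 0.116]
204 [ 0.466 -0.036  0.15 ] [0.11
[... 335 characters left out ...]
 -0.057  0.129] [0.007 0.008 0.008 0.129 0.128 0.128 0.127 0.007 0.009 0.008]
224 [ 0.47  -0.061  0.127] [0.008 0.007 0.008 0.127 0.128 0.128 0.127 0.008 0.007 0.008]
228 [ 0.47  -0.065  0.129] [0.008 0.008 0.008 0.128 0.129 0.128 0.129 0.01  0.008 0.009]
232 [ 0.471 -0.068  0.129] [0.012 0.013 0.013 0.127 0.128 0.128 0.128 0.014 0.015 0.014]
236 [ 0.471 -0.073  0.128] [0.007 0.008 0.007 0.128 0.129 0.128 0.128 0.007 0.008 0.007]
240 [ 0.472 -0.077  0.127] [0.013 0.013 0.012 0.128 0.129 0.127 0.128 0.014 0.014 0.013]
244 [ 0.472 -0.081  0.129] [0.008 0.008 0.007 0.126 0.127 0.128 0.128 0.007 0.008 0.008]
248 [ 0.473 -0.085  0.129] [0.008 0.009 0.006 0.128 0.128 0.128 0.128 0.007 0.008 0.009]
```

View pics/w1z.png

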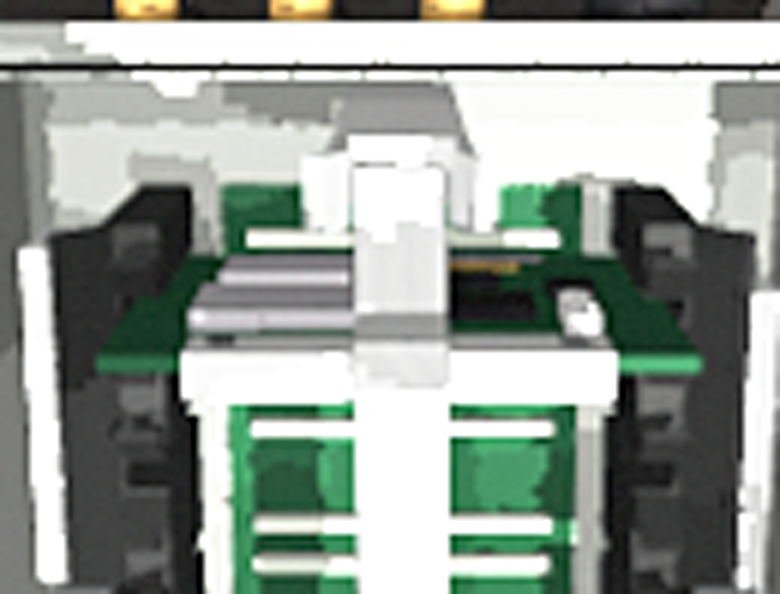

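```bash
python3 - <<'E'
from h import *
R=Rdown(8.3)
plan([([.466,-.0355,.15],R,.1),([.466,-.0355,.128],R,.1,2),([.466,-.0355,.128],R,1.0,5)])
E
```

```text
[[[0.02,3.66,-0.08,0,0,0,0.1],[0.02,3.66,-0.09,0,0,0,0.1],[0.02,3.67,-0.08,0,0,0,0.1],[0,1.1,0,0,0,0,0.1],[0,1.1,0,0,0,0,0.1],[0,0,0,0,0,0,1.0],[0,0,0,0,0,0,1.0],[0,0,0,0,0,0,1.0],[0,0,0,0,0,0,1.0],[0,0,0,0,0,0,1.0]]]
end [ 0.466  -0.0355  0.128 ]
```

Emit:
servo_tool([
  [[0.02, 3.66, 0.0, 0, 0, 0, 0.1], [0.02, 3.66, 0.0, 0, 0, 0, 0.1], [0.02, 3.67, 0.0, 0, 0, 0, 0.1], [0, 1.1, 0, 0, 0, 0, 0.1], [0, 1.1, 0, 0, 0, 0, 0.1], [0, 0, 0, 0, 0, 0, 1], [0, 0, 0, 0, 0, 0, 1], [0, 0, 0, 0, 0, 0, 1], [0, 0, 0, 0, 0, 0, 1], [0, 0, 0, 0, 0, 0, 1]],
], newtons=30)

```text
t: 3.7
eef_pos: [0.4649, -0.0327, 0.1284]
ee_rot: [[0.99, -0.002, -0.144], [0.144, 0.001, 0.99], [-0.001, -1.0, 0.002]]
contact_force: [-4.3, 1.9, -1.2]
gripper_width: 0.013
```

```bash
cat > arc.py <<'E'
from h import *
def arcwps(th0,th1,n,a0,a1,cl,r=.190,h=.024,hinge=(.4932,-.2236,.123),yaw=8.3,tipoff=.019):
    out=[]
    a=np.radians(yaw);ydir=np.array([-np.sin(a),np.cos(a),0])
    for k in range(1,n+1):
        th=np.radians(th0+(th1-th0)*k/n);al=a0+(a1-a0)*k/n
        G=np.array(hinge)+ydir*(r*np.cos(th)-h*np.sin(th))+np.array([0,0,r*np.sin(th)+h*np.cos(th)])
        R=Rdown(yaw,al);out.append((G+R@[0,tipoff,0],R,cl))
    return out
E
python3 - <<'E'
from arc import *
s=sense()
w=arcwps(0,0,1,0,0,1.)[0];print(w[0])
plan(arcwps(0,100,20,0,40,1.),start=(w[0],w[1]))
E
```

```text
[ 0.4658 -0.0356  0.128 ]
[[[0,-1.65,-0.22,2,0,0,1.0],[0,-1.63,-0.3,2,0,0,1.0],[0,-1.61,-0.38,2,0,0,1.0],[0,-1.58,-0.47,2,0,0,1.0],[0,-1.56,-0.55,2,0,0,1.0],[0,-1.51,-0.63,2,0,0,1.0],[0,-1.49,-0.71,2,0,0,1.0],[0,-1.43,-0.79,2,0,0,1.0],[0,-1.39,-0.86,2,0,0,1.0],[0,-1.35,-0.93,2,0,0,1.0]]]
[[[0,-1.28,-1.01,2,0,0,1.0],[0,-1.23,-1.06,2,0,0,1.0],[0,-1.17,-1.13,2,0,0,1.0],[0,-1.1,-1.19,2,0,0,1.0],[0,-1.04,-1.24,2,0,0,1.0],[0,-0.97,-1.3,2,0,0,1.0],[0,-0.89,-1.35,2,0,0,1.0],[0,-0.82,-1.39,2,0,0,1.0],[0,-0.74,-1.43,2,0,0,1.0],[0,-0.66,-1.47,2,0,0,1.0]]]
end [ 0.4996 -0.2676  0.2914]
```

Emit:
servo_tool([
  [[0, -1.65, -0.22, 2, 0, 0, 1], [0, -1.63, -0.3, 2, 0, 0, 1], [0, -1.61, -0.38, 2, 0, 0, 1], [0, -1.58, -0.47, 2, 0, 0, 1], [0, -1.56, -0.55, 2, 0, 0, 1], [0, -1.51, -0.63, 2, 0, 0, 1], [0, -1.49, -0.71, 2, 0, 0, 1], [0, -1.43, -0.79, 2, 0, 0, 1], [0, -1.39, -0.86, 2, 0, 0, 1], [0, -1.35, -0.93, 2, 0, 0, 1]],
], newtons=20)

```text
t: 4.53
eef_pos: [0.4763, -0.1123, 0.2678]
ee_rot: [[0.989, -0.05, -0.136], [0.145, 0.341, 0.929], [-0.0, -0.939, 0.345]]
contact_force: [-5.6, 1.9, -3.0]
gripper_width: 0.0129
```

Emit:
servo_tool([
  [[0, -1.28, -1.01, 2, 0, 0, 1], [0, -1.23, -1.06, 2, 0, 0, 1], [0, -1.17, -1.13, 2, 0, 0, 1], [0, -1.1, -1.19, 2, 0, 0, 1], [0, -1.04, -1.24, 2, 0, 0, 1], [0, -0.97, -1.3, 2, 0, 0, 1], [0, -0.89, -1.35, 2, 0, 0, 1], [0, -0.82, -1.39, 2, 0, 0, 1], [0, -0.74, -1.43, 2, 0, 0, 1], [0, -0.66, -1.47, 2, 0, 0, 1]],
])

```text
t: 5.37
eef_pos: [0.4985, -0.2668, 0.2932]
ee_rot: [[0.99, -0.093, -0.11], [0.144, 0.637, 0.758], [-0.0, -0.765, 0.643]]
contact_force: [-4.7, 0.9, 2.4]
gripper_width: 0.0133
```

```bash
python3 - <<'E'
from arc import *
s=sense();print(s['joint_pos'])
cam('scene','s2.png')
w=arcwps(100,100,1,40,40,1.)[0];print(w[0])
plan(arcwps(100,134,10,40,45,1.),start=(w[0],w[1]))
E
```

```text
[ 0.3611  0.638   0.5319  1.374  -0.657   1.8368  1.0794]
[ 0.4996 -0.2676  0.2914]
[[[0,-0.41,-1.04,0.5,0,0,1.0],[0,-0.35,-1.07,0.5,0,0,1.0],[0,-0.3,-1.08,0.5,0,0,1.0],[0,-0.25,-1.09,0.5,0,0,1.0],[0,-0.19,-1.1,0.5,0,0,1.0],[0,-0.13,-1.12,0.5,0,0,1.0],[0,-0.07,-1.11,0.5,0,0,1.0],[0,-0.02,-1.12,0.5,0,0,1.0],[0,0.05,-1.12,0.5,0,0,1.0],[0,0.09,-1.12,0.5,0,0,1.0]]]
end [ 0.5128 -0.358   0.2296]
```

View pics/s2.png

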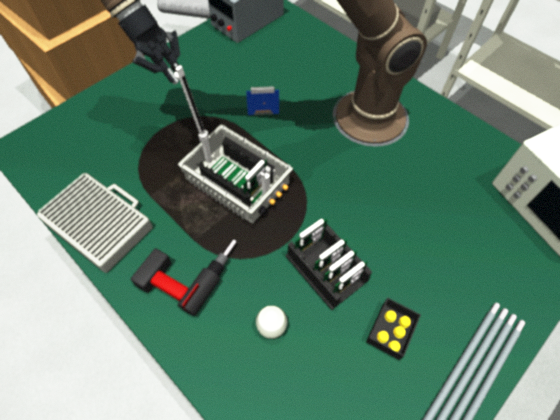

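```bash
python3 - <<'E'
from arc import *
w=arcwps(100,100,1,40,40,1.)[0]
plan(arcwps(100,134,10,40,33,1.),start=(w[0],w[1]))
E
```

```text
[[[0,-0.41,-1.08,-0.7,0,0,1.0],[0,-0.33,-1.11,-0.7,0,0,1.0],[0,-0.26,-1.13,-0.7,0,0,1.0],[0,-0.17,-1.15,-0.7,0,0,1.0],[0,-0.09,-1.16,-0.7,0,0,1.0],[0,-0.01,-1.16,-0.7,0,0,1.0],[0,0.06,-1.15,-0.7,0,0,1.0],[0,0.15,-1.15,-0.7,0,0,1.0],[0,0.23,-1.14,-0.7,0,0,1.0],[0,0.31,-1.11,-0.7,0,0,1.0]]]
end [ 0.5132 -0.361   0.2271]
```

Emit:
servo_tool([
  [[0, -0.41, -1.08, -0.7, 0, 0, 1], [0, -0.33, -1.11, -0.7, 0, 0, 1], [0, -0.26, -1.13, -0.7, 0, 0, 1], [0, -0.17, -1.15, -0.7, 0, 0, 1], [0, -0.09, -1.16, -0.7, 0, 0, 1], [0, 0, -1.16, -0.7, 0, 0, 1], [0, 0.06, -1.15, -0.7, 0, 0, 1], [0, 0.15, -1.15, -0.7, 0, 0, 1], [0, 0.23, -1.14, -0.7, 0, 0, 1], [0, 0.31, -1.11, -0.7, 0, 0, 1]],
])

```text
t: 6.25
eef_pos: [0.5121, -0.3617, 0.2288]
ee_rot: [[0.99, -0.077, -0.119], [0.142, 0.535, 0.833], [0.0, -0.842, 0.54]]
contact_force: [-3.1, -3.2, 4.0]
gripper_width: 0.013
```

```bash
python3 - <<'E'
from arc import *
s=sense();print(s['joint_pos'],s['contact_force'])
cam('scene','s3.png');cam('wrist','w3.png')
E
```

```text
[ 0.433   0.7588  0.5533  1.2664 -0.6271  1.7458  1.1587] [-3.1078 -3.1878  4.0292]
```

View pics/s3.png

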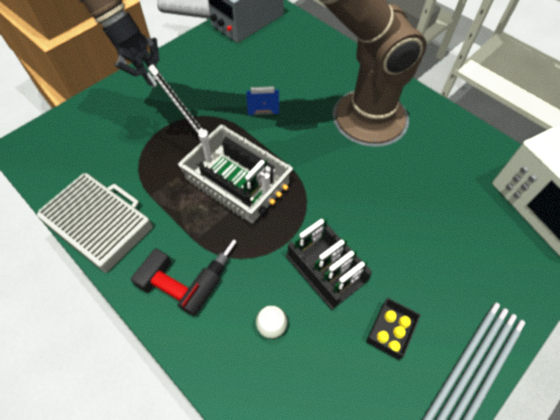

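View pics/w3.png

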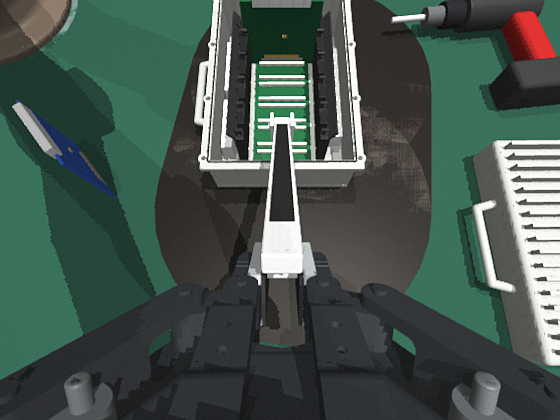

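```bash
python3 - <<'E'
from h import *
s=sense();p=s['eef_pos'];R=s['ee_rot']
q=p-.1*R[:,1]
plan([(p,R,-.2,3),(q,R,-.2,4),([.52,-.40,.36],R,-.2),([.4884,.1806,.25],Rdown(83.2),0.3)])
E
```

```text
[[[0,0,0,0,0,0,-0.2],[0,0,0,0,0,0,-0.2],[0,0,0,0,0,0,-0.2],[0,-2.5,0,0,0,0,-0.2],[0,-2.5,0,0,0,0,-0.2],[0,-2.5,0,0,0,0,-0.2],[0,-2.5,0,0,0,0,-0.2],[0.12,-1.6,1.95,0,0,0,-0.2],[0.12,-1.6,1.96,0,0,0,-0.2],[0.32,2.53,2.68,-1.7,-4.6,1.3,0.3]]]
[[[0.58,2.44,2.71,-1.8,-4.5,1.4,0.3],[0.86,2.34,2.74,-1.7,-4.6,1.3,0.3],[1.14,2.24,2.72,-1.7,-4.5,1.3,0.3],[1.39,2.12,2.68,-1.8,-4.6,1.4,0.3],[1.66,2.01,2.63,-1.7,-4.6,1.3,0.3],[1.91,1.88,2.54,-1.8,-4.5,1.3,0.3],[2.14,1.77,2.45,-1.7,-4.6,1.4,0.3],[2.38,1.63,2.31,-1.7,-4.5,1.3,0.3],[2.59,1.52,2.16,-1.8,-4.6,1.3,0.3],[2.79,1.39,1.99,-1.7,-4.6,1.4,0.3]]]
[[[2.98,1.26,1.8,-1.7,-4.5,1.3,0.3],[3.13,1.14,1.59,-1.8,-4.6,1.4,0.3],[3.29,1.02,1.37,-1.7,-4.5,1.3,0.3],[3.4,0.9,1.14,-1.8,-4.6,1.3,0.3],[3.5,0.79,0.88,-1.7,-4.6,1.4,0.3],[0,0,0,0,0,0,0.3],[0,0,0,0,0,0,0.3],[0,0,0,0,0,0,0.3],[0,0,0,0,0,0,0.3],[0,0,0,0,0,0,0.3]]]
end [0.4884 0.1806 0.25  ]
```

Emit:
servo_tool([
  [[0, 0, 0, 0, 0, 0, -0.2], [0, 0, 0, 0, 0, 0, -0.2], [0, 0, 0, 0, 0, 0, -0.2], [0, -2.5, 0, 0, 0, 0, -0.2], [0, -2.5, 0, 0, 0, 0, -0.2], [0, -2.5, 0, 0, 0, 0, -0.2], [0, -2.5, 0, 0, 0, 0, -0.2], [0.12, -1.6, 1.95, 0, 0, 0, -0.2], [0.12, -1.6, 1.96, 0, 0, 0, -0.2], [0.32, 2.53, 2.68, -1.7, -4.6, 1.3, 0.3]],
])

```text
t: 7.18
eef_pos: [0.5135, -0.3599, 0.2941]
ee_rot: [[0.975, -0.119, -0.187], [0.222, 0.529, 0.819], [0.001, -0.84, 0.542]]
contact_force: [1.8, -1.5, -0.7]
gripper_width: 0.0408
```

Emit:
servo_tool([
  [[0.58, 2.44, 2.71, -1.8, -4.5, 1.4, 0.3], [0.86, 2.34, 2.74, -1.7, -4.6, 1.3, 0.3], [1.14, 2.24, 2.72, -1.7, -4.5, 1.3, 0.3], [1.39, 2.12, 2.68, -1.8, -4.6, 1.4, 0.3], [1.66, 2.01, 2.63, -1.7, -4.6, 1.3, 0.3], [1.91, 1.88, 2.54, -1.8, -4.5, 1.3, 0.3], [2.14, 1.77, 2.45, -1.7, -4.6, 1.4, 0.3], [2.38, 1.63, 2.31, -1.7, -4.5, 1.3, 0.3], [2.59, 1.52, 2.16, -1.8, -4.6, 1.3, 0.3], [2.79, 1.39, 1.99, -1.7, -4.6, 1.4, 0.3]],
])

```text
t: 8.02
eef_pos: [0.4882, 0.0137, 0.2388]
ee_rot: [[0.485, -0.134, -0.864], [0.869, 0.181, 0.46], [0.095, -0.974, 0.204]]
contact_force: [1.5, -0.1, -0.5]
gripper_width: 0.0302
```

Emit:
servo_tool([
  [[2.98, 1.26, 1.8, -1.7, -4.5, 1.3, 0.3], [3.13, 1.14, 1.59, -1.8, -4.6, 1.4, 0.3], [3.29, 1.02, 1.37, -1.7, -4.5, 1.3, 0.3], [3.4, 0.9, 1.14, -1.8, -4.6, 1.3, 0.3], [3.5, 0.79, 0.88, -1.7, -4.6, 1.4, 0.3], [0, 0, 0, 0, 0, 0, 0.3], [0, 0, 0, 0, 0, 0, 0.3], [0, 0, 0, 0, 0, 0, 0.3], [0, 0, 0, 0, 0, 0, 0.3], [0, 0, 0, 0, 0, 0, 0.3]],
])

```text
t: 8.85
eef_pos: [0.476, 0.1923, 0.2099]
ee_rot: [[0.108, -0.028, -0.994], [0.994, 0.029, 0.107], [0.025, -0.999, 0.03]]
contact_force: [-0.1, -0.3, 0.1]
gripper_width: 0.03
```

```bash
cat >> h.py <<'E'
def stiff(d,zlo,zhi,ztop,box,minarea=150):
    P=cloud(d);im=d['image'].astype(int)
    m=(P[...,2]>zlo)&(P[...,2]<zhi)&(P[...,0]>box[0])&(P[...,0]<box[1])&(P[...,1]>box[2])&(P[...,1]<box[3])&(d['depth']>.05)
    n,l,st,c=cv2.connectedComponentsWithStats(m.astype(np.uint8))
    for i in range(1,n):
        if st[i,4]<minarea: continue
        vs,us=np.where(l==i);q2=plane(d,us,vs,ztop)[:,:2]
        r=cv2.minAreaRect(q2.astype(np.float32)*1000);w=np.linalg.svd(q2-q2.mean(0),full_matrices=False)[2][0]
        print('ctr',np.array(r[0]).round(1),'size',np.array(r[1]).round(1),'ax',round(float(np.degrees(np.arctan2(w[1],w[0]))),2),'z',np.median(P[l==i][:,2]).round(4),'px',c[i].round(0))
E
python3 - <<'E'
from h import *
s=sense();print(s['t'],s['eef_pos'],s['joint_pos'],s['gripper_width'])
d=cam('wrist','w4.png')
stiff(d,.108,.13,.118,(.4,.6,.1,.4))
d=cam('top','t4.png')
E
```

```text
8.85 [0.476  0.1923 0.2099] [ 0.0817  0.3239 -0.656   1.8451  0.1806  1.0523  0.8229] 0.029997442364501664
ctr [487.3 181.4] size [ 9.1 95.6] ax -6.96 z 0.119 px [267. 225.]
ctr [492.3 251.9] size [11.9 89.8] ax -6.44 z 0.1189 px [355. 223.]
ctr [504.  320.8] size [15.5 96.2] ax -6.46 z 0.1186 px [440. 226.]
ctr [500.8 286.3] size [13.8 96. ] ax -6.59 z 0.1187 px [398. 226.]
```

View pics/w4.png

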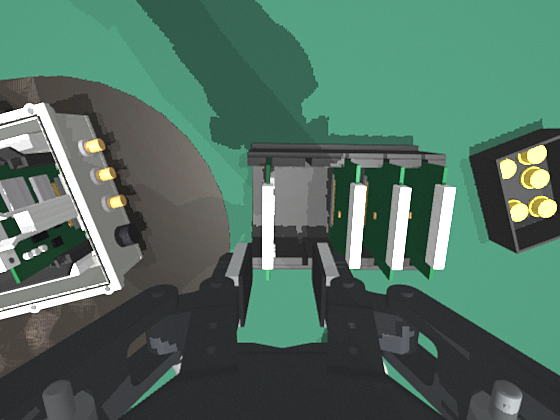

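View pics/t4.png

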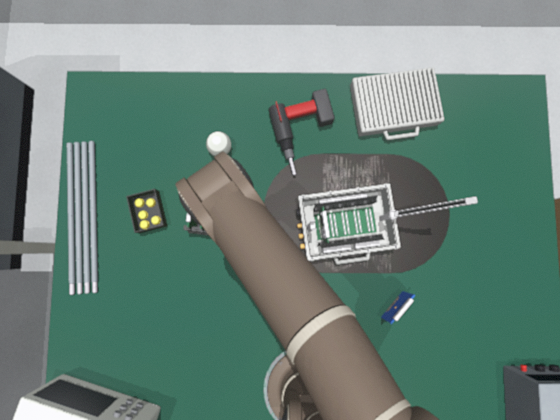

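```bash
python3 - <<'E'
from h import *
R=Rdown(83.1)
plan([([.488,.181,.18],R,.3,3),([.488,.181,.094],R,.3,4)])
plan([([.488,.181,.094],R,1.0,6),([.488,.181,.115],R,1.,3)],start=(np.array([.488,.181,.094]),R))
E
```

```text
[[[-0.37,0.97,-0.47,-0.6,0.3,0.5,0.3],[-0.35,0.99,-0.47,-0.6,0.2,0.5,0.3],[-0.35,0.99,-0.45,-0.6,0.3,0.5,0.3],[0,2.15,0,0,0,0,0.3],[0,2.15,0,0,0,0,0.3],[0,2.15,0,0,0,0,0.3],[0.01,2.15,0,0,0,0,0.3],[0,0,0,0,0,0,0.3],[0,0,0,0,0,0,0.3],[0,0,0,0,0,0,0.3]]]
end [0.488 0.181 0.094]
[[[0,0,0,0,0,0,1.0],[0,0,0,0,0,0,1.0],[0,0,0,0,0,0,1.0],[0,0,0,0,0,0,1.0],[0,0,0,0,0,0,1.0],[0,0,0,0,0,0,1.0],[0,-0.7,0,0,0,0,1.0],[0,-0.7,0,0,0,0,1.0],[0,-0.7,0,0,0,0,1.0],[0,0,0,0,0,0,1.0]]]
end [0.488 0.181 0.115]
```

Emit:
servo_tool([
  [[-0.37, 0.97, -0.47, -0.6, 0.3, 0.5, 0.3], [-0.35, 0.99, -0.47, -0.6, 0.2, 0.5, 0.3], [-0.35, 0.99, -0.45, -0.6, 0.3, 0.5, 0.3], [0, 2.15, 0, 0, 0, 0, 0.3], [0, 2.15, 0, 0, 0, 0, 0.3], [0, 2.15, 0, 0, 0, 0, 0.3], [0.01, 2.15, 0, 0, 0, 0, 0.3], [0, 0, 0, 0, 0, 0, 0.3], [0, 0, 0, 0, 0, 0, 0.3], [0, 0, 0, 0, 0, 0, 0.3]],
])

```text
t: 9.78
eef_pos: [0.4878, 0.1827, 0.0943]
ee_rot: [[0.118, 0.001, -0.993], [0.993, -0.0, 0.118], [-0.0, -1.0, -0.001]]
contact_force: [-0.2, -0.6, -0.3]
gripper_width: 0.0295
```

Emit:
servo_tool([
  [[-0.15, 0, 0, 0, 0, 0, 0.5], [0, 0, 0, 0, 0, 0, 1], [0, 0, 0, 0, 0, 0, 1], [0, 0, 0, 0, 0, 0, 1], [0, 0, 0, 0, 0, 0, 1], [0, 0, 0, 0, 0, 0, 1], [0, -0.7, 0, 0, 0, 0, 1], [0, -0.7, 0, 0, 0, 0, 1], [0, -0.7, 0, 0, 0, 0, 1], [0, 0, 0, 0, 0, 0, 1]],
], newtons=60)

```text
t: 10.62
eef_pos: [0.488, 0.1813, 0.1166]
ee_rot: [[0.118, 0.003, -0.993], [0.993, 0.0, 0.118], [0.0, -1.0, -0.003]]
contact_force: [0.1, 0.9, -1.4]
gripper_width: 0.0082
```

```bash
python3 - <<'E'
from h import *
s=sense();print(s['t'],s['eef_pos'],s['joint_pos'],s['contact_force'],s['gripper_width'])
d=cam('wrist','w5.png')
E
```

```text
10.6167 [0.488  0.1813 0.1166] [ 0.0203  0.4369 -0.5939  1.9401  0.3206  0.8559  0.71  ] [ 0.0677  0.913  -1.3715] 0.008176914405832087
```

View pics/w5.png

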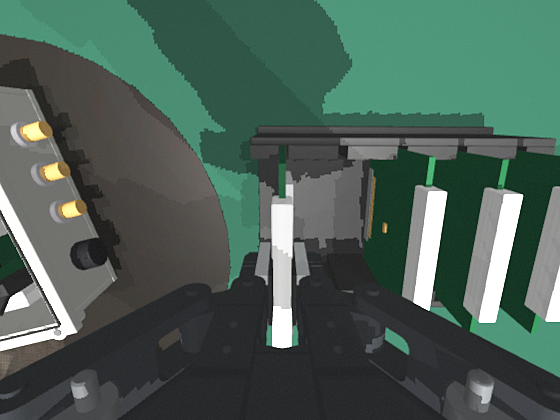

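```bash
python3 - <<'E'
from h import *
s=sense();p=s['eef_pos'];R=Rdown(83.1)
plan([([.488,.181,.275],R,1.,6),([.488,-.188,.275],Rdown(98.3),1.)],start=(np.array([.488,.181,.1150]),R),vmax=31)
E
```

```text
[[[0,-2.67,0,0,0,0,1.0],[0,-2.66,0,0,0,0,1.0],[0,-2.67,0,0,0,0,1.0],[0,-2.67,0,0,0,0,1.0],[0,-2.66,0,0,0,0,1.0],[0,-2.67,0,0,0,0,1.0],[-3.05,0,-0.37,0,-1.3,0,1.0],[-3.06,0,-0.3,0,-1.2,0,1.0],[-3.07,0,-0.24,0,-1.3,0,1.0],[-3.07,0,-0.16,0,-1.3,0,1.0]]]
[[[-3.07,0,-0.1,0,-1.2,0,1.0],[-3.08,0,-0.03,0,-1.3,0,1.0],[-3.07,0,0.04,0,-1.3,0,1.0],[-3.08,0,0.1,0,-1.2,0,1.0],[-3.07,0,0.18,0,-1.3,0,1.0],[-3.06,0,0.24,0,-1.3,0,1.0],[-3.06,0,0.31,0,-1.2,0,1.0],[-3.05,0,0.37,0,-1.3,0,1.0],[0,0,0,0,0,0,1.0],[0,0,0,0,0,0,1.0]]]
end [ 0.488 -0.188  0.275]
```

Emit:
servo_tool([
  [[0, -2.67, 0, 0, 0, 0, 1], [0, -2.66, 0, 0, 0, 0, 1], [0, -2.67, 0, 0, 0, 0, 1], [0, -2.67, 0, 0, 0, 0, 1], [0, -2.66, 0, 0, 0, 0, 1], [0, -2.67, 0, 0, 0, 0, 1], [-3.05, 0, -0.37, 0, -1.3, 0, 1], [-3.06, 0, -0.3, 0, -1.2, 0, 1], [-3.07, 0, -0.24, 0, -1.3, 0, 1], [-3.07, 0, -0.16, 0, -1.3, 0, 1]],
])

```text
t: 11.5
eef_pos: [0.487, 0.0567, 0.2749]
ee_rot: [[0.027, 0.0, -1.0], [1.0, -0.001, 0.027], [-0.001, -1.0, -0.0]]
contact_force: [0.8, -0.2, -1.6]
gripper_width: 0.0078
```

Emit:
servo_tool([
  [[-3.07, 0, -0.1, 0, -1.2, 0, 1], [-3.08, 0, 0, 0, -1.3, 0, 1], [-3.07, 0, 0.04, 0, -1.3, 0, 1], [-3.08, 0, 0.1, 0, -1.2, 0, 1], [-3.07, 0, 0.18, 0, -1.3, 0, 1], [-3.06, 0, 0.24, 0, -1.3, 0, 1], [-3.06, 0, 0.31, 0, -1.2, 0, 1], [-3.05, 0, 0.37, 0, -1.3, 0, 1], [0, 0, 0, 0, 0, 0, 1], [0, 0, 0, 0, 0, 0, 1]],
])

```text
t: 12.33
eef_pos: [0.4871, -0.1899, 0.2744]
ee_rot: [[-0.143, -0.001, -0.99], [0.99, -0.0, -0.143], [-0.0, -1.0, 0.001]]
contact_force: [-0.6, 0.8, -1.7]
gripper_width: 0.0076
```

```bash
cat >> h.py <<'E'
def unitpts(c,yaw):
    L=[]
    for y in(-.072,-.036,0,.036,.072):
        for x in(-.05,.05): L.append(un2w([x,y,.064],c,yaw))
    for a in[(-.085,-.125),(-.085,.125),(.085,.125),(.085,-.125)]: L.append(un2w([a[0],a[1],.072],c,yaw))
    L.append(un2w([0,.108,.141],c,yaw));L.append(un2w([-.035,.072,.116],c,yaw));L.append(un2w([.035,.072,.116],c,yaw));L.append(un2w([0,-.108,.127],c,yaw))
    return np.array(L)
def overlay(d,c,yaw,fn,crop=None,k=3):
    im=d['image'][:,:,::-1].copy();x0,y0=0,0
    if crop: x0,y0,x1,y1=crop;im=im[y0:y1,x0:x1]
    im=cv2.resize(im,None,fx=k,fy=k,interpolation=cv2.INTER_CUBIC)
    for q in proj(d,unitpts(c,yaw)):
        cv2.circle(im,tuple(int(v) for v in ((q-[x0,y0]+.5)*k)),3,(0,0,255),1)
    cv2.imwrite('pics/'+fn,im)
E
python3 - <<'E'
from h import *
s=sense();print(s['t'],s['eef_pos'],s['joint_pos'],s['contact_force'],s['gripper_width'])
d=cam('wrist');overlay(d,(.4776,-.1167),8.3,'w6.png',(200,60,460,300))
stiff(d,.11,.125,.116,(.4,.6,-.1,.05))
E
```

```text
12.3333 [ 0.4871 -0.1899  0.2744] [ 0.6677  0.2373 -0.4642  1.7591  0.115   1.1725  1.8838] [-0.5914  0.7681 -1.7152] 0.007620687623633729
ctr [467.7 -46.9] size [70.6 12.4] ax 8.55 z 0.117 px [427. 189.]
ctr [463.4  -9.2] size [23.6 19.4] ax 16.6 z 0.1172 px [463. 191.]
```

View pics/w6.png

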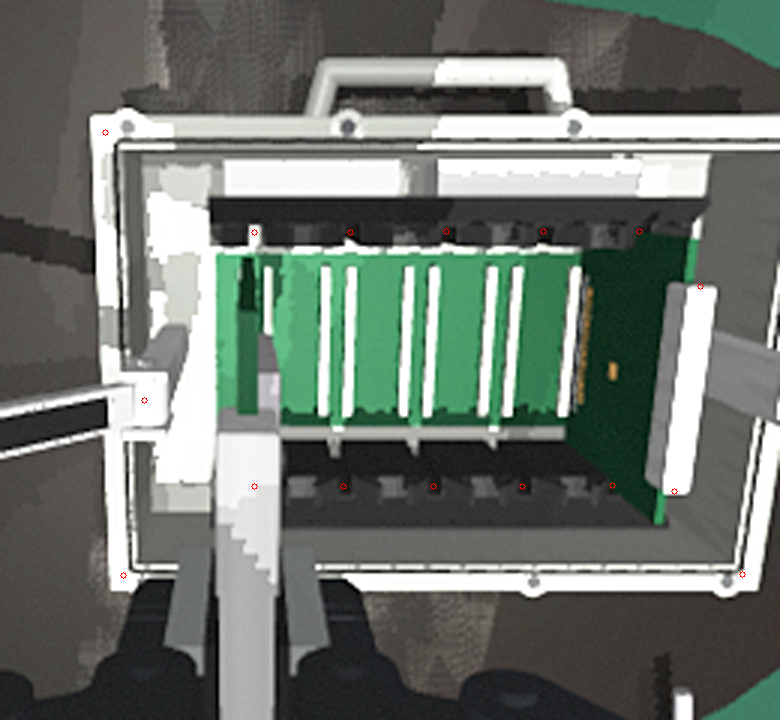

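Emit:
servo_tool([
  [[0.18, 0, -0.12, 0, 0, 0, 1], [0, 2.4, 0, 0, 0, 0, 1], [0, 2.4, 0, 0, 0, 0, 1], [0, 2.4, 0, 0, 0, 0, 1], [0, 2.4, 0, 0, 0, 0, 1], [0, 0, 0, 0, 0, 0, 1], [0, 0, 0, 0, 0, 0, 1], [0, 0, 0, 0, 0, 0, 1], [0, 0, 0, 0, 0, 0, 1], [0, 0, 0, 0, 0, 0, 1]],
])

```text
t: 13.22
eef_pos: [0.4897, -0.186, 0.1807]
ee_rot: [[-0.147, 0.003, -0.989], [0.989, -0.002, -0.147], [-0.002, -1.0, -0.003]]
contact_force: [-0.6, 0.5, -1.8]
gripper_width: 0.0081
```

```bash
python3 - <<'E'
from h import *
s=sense();print(s['t'],s['eef_pos'],un2w([0,-.072,0],(.4776,-.1167),8.3))
d=cam('wrist');overlay(d,(.4776,-.1167),8.3,'w7.png',(180,80,440,320))
E
```

```text
13.2167 [ 0.4897 -0.186   0.1807] [ 0.488  -0.1879  0.    ]
```

View pics/w7.png

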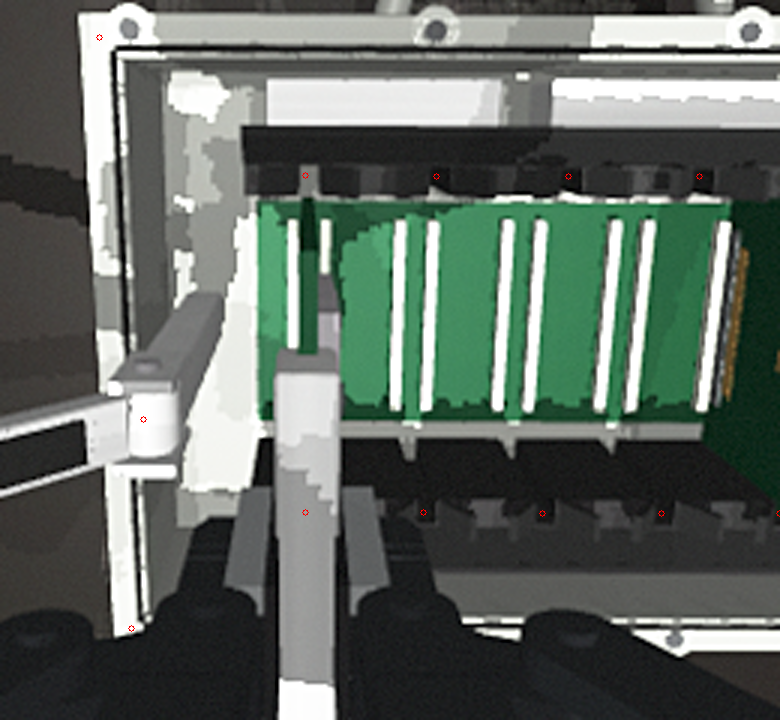

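```bash
python3 - <<'E'
from h import *
for i in range(4):
    s=sense();print(s['t'],s['eef_pos']);cam('wrist')
E
```

```text
13.2667 [ 0.4895 -0.1861  0.1804]
13.3167 [ 0.4893 -0.1862  0.1802]
13.3667 [ 0.4891 -0.1862  0.1799]
13.4167 [ 0.489  -0.1861  0.1797]
```

Emit:
servo_tool([
  [[-0.18, 0, 0.12, 0, 0, 0, 1], [0, 0, 0, 0, 0, 0, 1], [0, 0, 0, 0, 0, 0, 1], [0, 0.8, 0, 0, 0, 0, 1], [0, 0.8, 0, 0, 0, 0, 1], [0, 0.8, 0, 0, 0, 0, 1], [0, 0.8, 0, 0, 0, 0, 1], [0, 0.8, 0, 0, 0, 0, 1], [0, 0.8, 0, 0, 0, 0, 1], [0, 0, 0, 0, 0, 0, 1]],
])

```text
t: 14.3
eef_pos: [0.4868, -0.1877, 0.129]
ee_rot: [[-0.147, -0.002, -0.989], [0.989, 0.001, -0.147], [0.001, -1.0, 0.002]]
contact_force: [-0.5, -0.7, -2.1]
gripper_width: 0.0077
```

Emit:
servo_tool([
  [[0, 0.8, 0, 0, 0, 0, 1], [0, 0.8, 0, 0, 0, 0, 1], [0, 0.8, 0, 0, 0, 0, 1], [0, 0.8, 0, 0, 0, 0, 1], [0, 0.4, 0, 0, 0, 0, 1], [0, 0.3, 0, 0, 0, 0, 1], [0, 0, 0, 0, 0, 0, 1], [0, 0, 0, 0, 0, 0, 1], [0, 0, 0, 0, 0, 0, 1], [0, 0, 0, 0, 0, 0, 1]],
])

```text
t: 15.13
eef_pos: [0.4874, -0.1881, 0.0931]
ee_rot: [[-0.146, -0.0, -0.989], [0.989, -0.001, -0.146], [-0.001, -1.0, 0.001]]
contact_force: [-6.1, 1.7, 14.7]
gripper_width: 0.0077
```

```bash
python3 - <<'E'
from h import *
s=sense();print(s['t'],s['eef_pos'],s['contact_force'])
d=cam('wrist','w8.png')
P=cloud(d);print(P[200:330:8,283])
E
```

```text
15.1333 [ 0.4874 -0.1881  0.0931] [-6.0797  1.6748 14.6937]
[[ 0.4541 -0.1936  0.1103]
 [ 0.4556 -0.1934  0.1175]
 [ 0.459  -0.1929  0.1173]
 [ 0.4622 -0.1924  0.1177]
 [ 0.4655 -0.1919  0.1179]
 [ 0.4695 -0.1913  0.1167]
 [ 0.4727 -0.1909  0.1175]
 [ 0.4762 -0.1903  0.1176]
 [ 0.4797 -0.1898  0.1178]
 [ 0.4834 -0.1893  0.1179]
 [ 0.488  -0.1886  0.1163]
 [ 0.4915 -0.1881  0.1169]
 [ 0.4954 -0.1875  0.1168]
 [ 0.4993 -0.1869  0.1169]
 [ 0.5026 -0.1864  0.1179]
 [ 0.5075 -0.1857  0.1168]
 [ 0.5118 -0.1851  0.1164]]
```

View pics/w8.png

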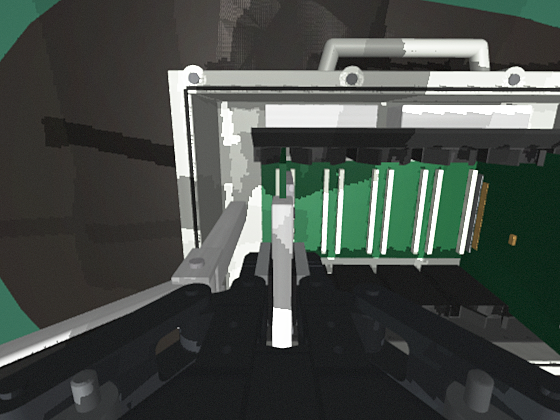

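```bash
python3 - <<'E'
from h import *
R=Rdown(98.3);Q=Rdown(83.1);a=np.array([.488,-.188,.092])
plan([(a,R,.5,3),([.488,-.188,.20],R,.5,4),([.4968,.2521,.20],Q,.45,),([.4968,.2521,.094],Q,.45)],start=(a,R),vmax=33)
E
```

```text
[[[0,0,0,0,0,0,0.5],[0,0,0,0,0,0,0.5],[0,0,0,0,0,0,0.5],[0,-2.7,0,0,0,0,0.5],[0,-2.7,0,0,0,0,0.5],[0,-2.7,0,0,0,0,0.5],[0,-2.7,0,0,0,0,0.5],[3.1,0,-0.52,0,1.1,0,0.45],[3.11,0,-0.45,0,1.1,0,0.45],[3.12,0,-0.4,0,1.1,0,0.45]]]
[[[3.13,0,-0.34,0,1,0,0.45],[3.13,0,-0.28,0,1.1,0,0.45],[3.14,0,-0.22,0,1.1,0,0.45],[3.14,0,-0.16,0,1.1,0,0.45],[3.14,0,-0.1,0,1.1,0,0.45],[3.14,0,-0.04,0,1.1,0,0.45],[3.15,0,0.02,0,1.1,0,0.45],[3.14,0,0.08,0,1,0,0.45],[3.14,0,0.13,0,1.1,0,0.45],[3.14,0,0.2,0,1.1,0,0.45]]]
[[[3.13,0,0.25,0,1.1,0,0.45],[0,2.65,0,0,0,0,0.45],[0,2.65,0,0,0,0,0.45],[0,2.65,0,0,0,0,0.45],[0,2.65,0,0,0,0,0.45],[0,0,0,0,0,0,0.45],[0,0,0,0,0,0,0.45],[0,0,0,0,0,0,0.45],[0,0,0,0,0,0,0.45],[0,0,0,0,0,0,0.45]]]
end [0.4968 0.2521 0.094 ]
```

Emit:
servo_tool([
  [[0, 0, 0, 0, 0, 0, 0.5], [0, 0, 0, 0, 0, 0, 0.5], [0, 0, 0, 0, 0, 0, 0.5], [0, -2.7, 0, 0, 0, 0, 0.5], [0, -2.7, 0, 0, 0, 0, 0.5], [0, -2.7, 0, 0, 0, 0, 0.5], [0, -2.7, 0, 0, 0, 0, 0.5], [3.1, 0, -0.52, 0, 1.1, 0, 0.45], [3.11, 0, -0.45, 0, 1.1, 0, 0.45], [3.12, 0, -0.4, 0, 1.1, 0, 0.45]],
])

```text
t: 16.02
eef_pos: [0.4898, -0.0932, 0.2006]
ee_rot: [[-0.087, 0.002, -0.996], [0.996, -0.001, -0.087], [-0.001, -1.0, -0.002]]
contact_force: [-0.1, 0.1, -0.6]
gripper_width: 0.0233
```

Emit:
servo_tool([
  [[3.13, 0, -0.34, 0, 1, 0, 0.45], [3.13, 0, -0.28, 0, 1.1, 0, 0.45], [3.14, 0, -0.22, 0, 1.1, 0, 0.45], [3.14, 0, -0.16, 0, 1.1, 0, 0.45], [3.14, 0, -0.1, 0, 1.1, 0, 0.45], [3.14, 0, -0.04, 0, 1.1, 0, 0.45], [3.15, 0, 0.02, 0, 1.1, 0, 0.45], [3.14, 0, 0.08, 0, 1, 0, 0.45], [3.14, 0, 0.13, 0, 1.1, 0, 0.45], [3.14, 0, 0.2, 0, 1.1, 0, 0.45]],
])

```text
t: 16.85
eef_pos: [0.4951, 0.2221, 0.1997]
ee_rot: [[0.1, 0.001, -0.995], [0.995, -0.001, 0.1], [-0.001, -1.0, -0.001]]
contact_force: [0.8, -0.9, 0.7]
gripper_width: 0.0235
```

Emit:
servo_tool([
  [[3.13, 0, 0.25, 0, 1.1, 0, 0.45], [0, 0, 0, 0, 0, 0, 0.45], [0, 0, 0, 0, 0, 0, 0.45], [0, 0, 0, 0, 0, 0, 0.45], [0, 0, 0, 0, 0, 0, 0.45], [0, 0, 0, 0, 0, 0, 0.45], [0, 0, 0, 0, 0, 0, 0.45], [0, 0, 0, 0, 0, 0, 0.45], [0, 0, 0, 0, 0, 0, 0.45], [0, 0, 0, 0, 0, 0, 0.45]],
])

```text
t: 17.68
eef_pos: [0.4958, 0.2518, 0.1999]
ee_rot: [[0.118, 0.001, -0.993], [0.993, -0.001, 0.118], [-0.001, -1.0, -0.001]]
contact_force: [0.1, -0.5, 0.8]
gripper_width: 0.0235
```

```bash
python3 - <<'E'
from h import *
s=sense();print(s['t'],s['eef_pos'],s['ee_rot'][:,0],s['gripper_width'])
d=cam('wrist','w9.png')
stiff(d,.108,.13,.118,(.4,.6,.1,.4))
d=cam('top','t9.png')
E
```

```text
17.6833 [0.4958 0.2518 0.1999] [ 0.1183  0.993  -0.0005] 0.023519480679169147
ctr [495.4 253.4] size [ 8.9 95.5] ax -7.13 z 0.1191 px [284. 208.]
ctr [504.4 322.1] size [12.3 95.7] ax -6.66 z 0.1189 px [376. 209.]
ctr [494.6 288.5] size [10.6 82.8] ax -6.57 z 0.119 px [331. 206.]
```

View pics/w9.png

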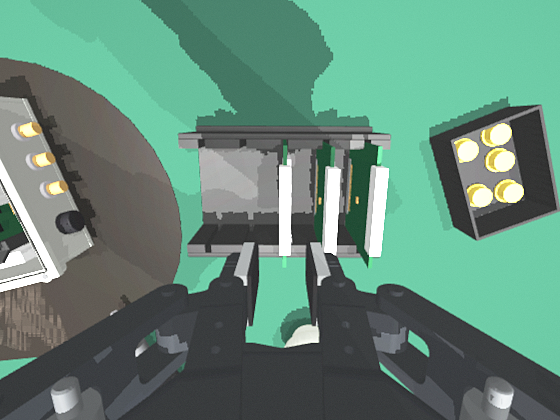

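View pics/t9.png

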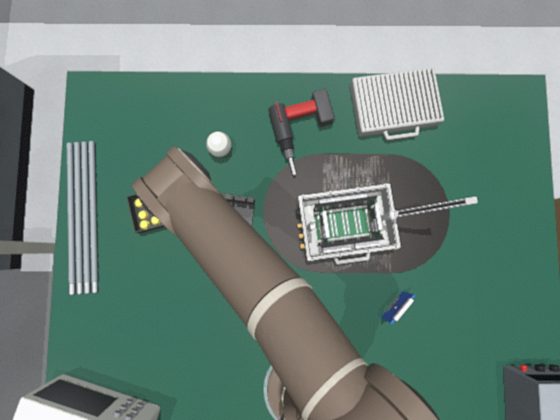

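Emit:
servo_tool([
  [[0.08, 2.65, 0, 0, 0, 0, 0.45], [0, 2.65, 0, 0, 0, 0, 0.45], [0, 2.65, 0, 0, 0, 0, 0.45], [0, 2.65, 0, 0, 0, 0, 0.45], [0, 0, 0, 0, 0, 0, 0.45], [0, 0, 0, 0, 0, 0, 1], [0, 0, 0, 0, 0, 0, 1], [0, 0, 0, 0, 0, 0, 1], [0, 0, 0, 0, 0, 0, 1], [0, 0, 0, 0, 0, 0, 1]],
])

```text
t: 18.62
eef_pos: [0.4964, 0.2531, 0.095]
ee_rot: [[0.118, 0.002, -0.993], [0.993, 0.0, 0.118], [0.0, -1.0, -0.002]]
contact_force: [1.0, 0.8, -1.2]
gripper_width: 0.0076
```

```bash
python3 - <<'E'
from h import *
R=Rdown(98.3);Q=Rdown(83.1);a=np.array([.4969,.2529,.094]);b=un2w([0,-.036,.265],(.4776,-.1167),8.3)
plan([([a[0],a[1],.265],Q,1.,6),(b,R,1.)],start=(a,Q),vmax=31.5)
E
```

```text
[[[0,-2.85,0,0,0,0,1.0],[0,-2.85,0,0,0,0,1.0],[0,-2.85,0,0,0,0,1.0],[0,-2.85,0,0,0,0,1.0],[0,-2.85,0,0,0,0,1.0],[0,-2.85,0,0,0,0,1.0],[-3.11,0,-0.27,0,-1.2,0,1.0],[-3.11,0,-0.2,0,-1.1,0,1.0],[-3.12,0,-0.14,0,-1.2,0,1.0],[-3.11,0,-0.08,0,-1.2,0,1.0]]]
[[[-3.12,0,-0.01,0,-1.1,0,1.0],[-3.12,0,0.05,0,-1.2,0,1.0],[-3.12,0,0.11,0,-1.2,0,1.0],[-3.11,0,0.18,0,-1.2,0,1.0],[-3.11,0,0.25,0,-1.1,0,1.0],[-3.11,0,0.3,0,-1.2,0,1.0],[-3.09,0,0.37,0,-1.2,0,1.0],[-3.09,0,0.43,0,-1.1,0,1.0],[-3.08,0,0.5,0,-1.2,0,1.0],[0,0,0,0,0,0,1.0]]]
end [ 0.4828 -0.1523  0.265 ]
```

Emit:
servo_tool([
  [[0, -2.85, 0, 0, 0, 0, 1], [0, -2.85, 0, 0, 0, 0, 1], [0, -2.85, 0, 0, 0, 0, 1], [0, -2.85, 0, 0, 0, 0, 1], [0, -2.85, 0, 0, 0, 0, 1], [0, -2.85, 0, 0, 0, 0, 1], [-3.11, 0, -0.27, 0, -1.2, 0, 1], [-3.11, 0, -0.2, 0, -1.1, 0, 1], [-3.12, 0, -0.14, 0, -1.2, 0, 1], [-3.11, 0, -0.08, 0, -1.2, 0, 1]],
])

```text
t: 19.45
eef_pos: [0.4914, 0.1271, 0.2657]
ee_rot: [[0.034, 0.002, -0.999], [0.999, -0.001, 0.034], [-0.001, -1.0, -0.002]]
contact_force: [1.4, -0.5, -1.9]
gripper_width: 0.0078
```

Emit:
servo_tool([
  [[-3.12, 0, 0, 0, -1.1, 0, 1], [-3.12, 0, 0.05, 0, -1.2, 0, 1], [-3.12, 0, 0.11, 0, -1.2, 0, 1], [-3.11, 0, 0.18, 0, -1.2, 0, 1], [-3.11, 0, 0.25, 0, -1.1, 0, 1], [-3.11, 0, 0.3, 0, -1.2, 0, 1], [-3.09, 0, 0.37, 0, -1.2, 0, 1], [-3.09, 0, 0.43, 0, -1.1, 0, 1], [-3.08, 0, 0.5, 0, -1.2, 0, 1], [0, 0, 0, 0, 0, 0, 1]],
])

```text
t: 20.28
eef_pos: [0.4813, -0.1595, 0.2654]
ee_rot: [[-0.14, 0.0, -0.99], [0.99, -0.004, -0.14], [-0.004, -1.0, 0.0]]
contact_force: [-0.2, -0.7, -1.3]
gripper_width: 0.0075
```

```bash
python3 - <<'E'
from h import *
s=sense();print(s['t'],s['eef_pos'],s['ee_rot'][:,0],s['gripper_width'])
d=cam('wrist');overlay(d,(.4776,-.1167),8.3,'w10.png',(180,60,440,300))
stiff(d,.11,.125,.116,(.4,.6,-.3,.05))
E
```

```text
20.2833 [ 0.4813 -0.1595  0.2654] [-0.1398  0.9902 -0.0039] 0.007528642299757358
ctr [ 488.  -187.4] size [70.  10.2] ax 8.1 z 0.1172 px [254. 193.]
ctr [468.1 -46.6] size [69.9 11.6] ax 8.33 z 0.1171 px [401. 193.]
ctr [463.4  -9.1] size [25.  18.4] ax 15.79 z 0.1173 px [437. 194.]
```

View pics/w10.png

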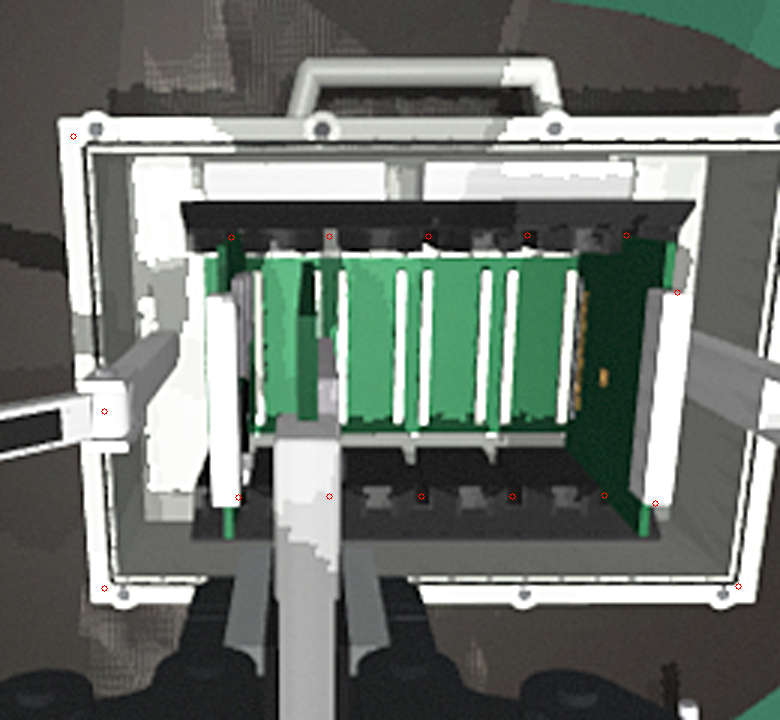

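```bash
python3 - <<'E'
from h import *
for i in range(3):
    s=sense();print(s['t'],s['eef_pos'],s['joint_velocities']);cam('wrist')
E
```

```text
20.3333 [ 0.4817 -0.1561  0.2654] [-0.0437 -0.0106 -0.0613  0.0146 -0.0267  0.0005 -0.0444]
20.3833 [ 0.4821 -0.1536  0.2654] [-0.0305 -0.0058 -0.0411  0.0074 -0.0108  0.0002 -0.0136]
20.4333 [ 0.4824 -0.1521  0.2655] [-0.0217 -0.0025 -0.0195  0.0035 -0.001  -0.0014 -0.0008]
```

Emit:
servo_tool([
  [[0, 2.4, 0, 0, 0, 0, 1], [0, 2.4, 0, 0, 0, 0, 1], [0, 2.4, 0, 0, 0, 0, 1], [0, 0, 0, 0, 0, 0, 1], [0, 1, 0, 0, 0, 0, 1], [0, 1, 0, 0, 0, 0, 1], [0, 1, 0, 0, 0, 0, 1], [0, 0.8, 0, 0, 0, 0, 1], [0, 0.8, 0, 0, 0, 0, 1], [0, 0.8, 0, 0, 0, 0, 1]],
])

```text
t: 21.32
eef_pos: [0.4827, -0.1523, 0.1386]
ee_rot: [[-0.147, 0.001, -0.989], [0.989, -0.001, -0.147], [-0.001, -1.0, -0.001]]
contact_force: [0.7, 0.7, -0.8]
gripper_width: 0.0078
```

Commanded z is 0.139; 4.7 cm left.

Emit:
servo_tool([
  [[0, 0.8, 0, 0, 0, 0, 1], [0, 0.8, 0, 0, 0, 0, 1], [0, 0.8, 0, 0, 0, 0, 1], [0, 0.8, 0, 0, 0, 0, 1], [0, 0.8, 0, 0, 0, 0, 1], [0, 0.4, 0, 0, 0, 0, 1], [0, 0.3, 0, 0, 0, 0, 1], [0, 0, 0, 0, 0, 0, 1], [0, 0, 0, 0, 0, 0, 1], [0, 0, 0, 0, 0, 0, 1]],
])

```text
t: 22.15
eef_pos: [0.4822, -0.1524, 0.0921]
ee_rot: [[-0.147, -0.0, -0.989], [0.989, -0.001, -0.147], [-0.001, -1.0, 0.0]]
contact_force: [-1.7, 1.5, 0.9]
gripper_width: 0.0079
```

```bash
python3 - <<'E'
from h import *
d=cam('wrist','w11.png')
P=cloud(d);print(P[208:330:12,283])
R=Rdown(98.3);Q=Rdown(83.1);a=un2w([0,-.036,.092],(.4776,-.1167),8.3)
plan([(a,R,.5,3),([a[0],a[1],.20],R,.5,4),([.501,.2880,.20],Q,.45,),([.501,.2880,.2],Q,.45,5)],start=(a,R),vmax=33)
E
```

```text
[[ 0.4502 -0.1577  0.1169]
 [ 0.455  -0.157   0.1176]
 [ 0.4605 -0.1562  0.1165]
 [ 0.4655 -0.1554  0.117 ]
 [ 0.4705 -0.1547  0.1177]
 [ 0.4765 -0.1538  0.1165]
 [ 0.4817 -0.153   0.1172]
 [ 0.4872 -0.1522  0.1175]
 [ 0.4934 -0.1513  0.117 ]
 [ 0.4994 -0.1504  0.1168]
 [ 0.5059 -0.1494  0.1164]]
[[[0,0,0,0,0,0,0.5],[0,0,0,0,0,0,0.5],[0,0,0,0,0,0,0.5],[0,-2.7,0,0,0,0,0.5],[0,-2.7,0,0,0,0,0.5],[0,-2.7,0,0,0,0,0.5],[0,-2.7,0,0,0,0,0.5],[3.09,0,-0.58,0,1.1,0,0.45],[3.11,0,-0.53,0,1.1,0,0.45],[3.11,0,-0.46,0,1.1,0,0.45]]]
[[[3.12,0,-0.4,0,1,0,0.45],[3.13,0,-0.35,0,1.1,0,0.45],[3.14,0,-0.29,0,1.1,0,0.45],[3.14,0,-0.23,0,1.1,0,0.45],[3.14,0,-0.17,0,1.1,0,0.45],[3.14,0,-0.11,0,1.1,0,0.45],[3.15,0,-0.04,0,1.1,0,0.45],[3.15,0,0.01,0,1,0,0.45],[3.15,0,0.07,0,1.1,0,0.45],[3.14,0,0.12,0,1.1,0,0.45]]]
[[[3.14,0,0.19,0,1.1,0,0.45],[0,0,0,0,0,0,0.45],[0,0,0,0,0,0,0.45],[0,0,0,0,0,0,0.45],[0,0,0,0,0,0,0.45],[0,0,0,0,0,0,0.45],[0,0,0,0,0,0,0.45],[0,0,0,0,0,0,0.45],[0,0,0,0,0,0,0.45],[0,0,0,0,0,0,0.45]]]
end [0.501 0.288 0.2  ]
```

Emit:
servo_tool([
  [[0, 0.2, 0, 0, 0, 0, 1], [0, 0, 0, 0, 0, 0, 1], [0, -0.2, 0, 0, 0, 0, 0.5], [0, 0, 0, 0, 0, 0, 0.5], [0, 0, 0, 0, 0, 0, 0.5], [0, 0, 0, 0, 0, 0, 0.5], [0, -2.7, 0, 0, 0, 0, 0.5], [0, -2.7, 0, 0, 0, 0, 0.5], [0, -2.7, 0, 0, 0, 0, 0.5], [0, -2.7, 0, 0, 0, 0, 0.5]],
])

```text
t: 23.03
eef_pos: [0.4823, -0.1523, 0.201]
ee_rot: [[-0.147, -0.0, -0.989], [0.989, -0.0, -0.147], [-0.0, -1.0, 0.0]]
contact_force: [0.9, -0.2, -0.5]
gripper_width: 0.0212
```

Emit:
servo_tool([
  [[3.09, 0, -0.58, 0, 1.1, 0, 0.45], [3.11, 0, -0.53, 0, 1.1, 0, 0.45], [3.11, 0, -0.46, 0, 1.1, 0, 0.45], [3.12, 0, -0.4, 0, 1, 0, 0.45], [3.13, 0, -0.35, 0, 1.1, 0, 0.45], [3.14, 0, -0.29, 0, 1.1, 0, 0.45], [3.14, 0, -0.23, 0, 1.1, 0, 0.45], [3.14, 0, -0.17, 0, 1.1, 0, 0.45], [3.14, 0, -0.11, 0, 1.1, 0, 0.45], [3.15, 0, -0.04, 0, 1.1, 0, 0.45]],
])

```text
t: 23.87
eef_pos: [0.4946, 0.1636, 0.1997]
ee_rot: [[0.044, 0.001, -0.999], [0.999, -0.001, 0.044], [-0.001, -1.0, -0.001]]
contact_force: [1.1, 0.7, 0.7]
gripper_width: 0.0233
```

Emit:
servo_tool([
  [[3.15, 0, 0, 0, 1, 0, 0.45], [3.15, 0, 0.07, 0, 1.1, 0, 0.45], [3.14, 0, 0.12, 0, 1.1, 0, 0.45], [3.14, 0, 0.19, 0, 1.1, 0, 0.45], [0, 0, 0, 0, 0, 0, 0.45], [0, 0, 0, 0, 0, 0, 0.45], [0, 0, 0, 0, 0, 0, 0.45], [0, 0, 0, 0, 0, 0, 0.45], [0, 0, 0, 0, 0, 0, 0.45], [0, 0, 0, 0, 0, 0, 0.45]],
])

```text
t: 24.7
eef_pos: [0.5002, 0.2867, 0.1999]
ee_rot: [[0.12, 0.001, -0.993], [0.993, -0.001, 0.12], [-0.001, -1.0, -0.001]]
contact_force: [-0.9, -0.6, -0.7]
gripper_width: 0.0235
```

```bash
python3 - <<'E'
from h import *
s=sense();print(s['t'],s['eef_pos'],s['ee_rot'][:,0],s['gripper_width'])
d=cam('wrist','w12.png')
stiff(d,.108,.13,.118,(.4,.6,.1,.4))
d=cam('top')
overlay(d,(.4776,-.1167),8.3,'t12.png',(280,160,480,290))
E
```

```text
24.7 [0.5002 0.2867 0.1999] [ 0.1196  0.9928 -0.0009] 0.023507150745092024
ctr [500.7 289. ] size [ 8.9 95.7] ax -7.2 z 0.1191 px [285. 209.]
ctr [498.8 323.6] size [10.5 85.1] ax -6.61 z 0.119 px [331. 206.]
```

View pics/t12.png

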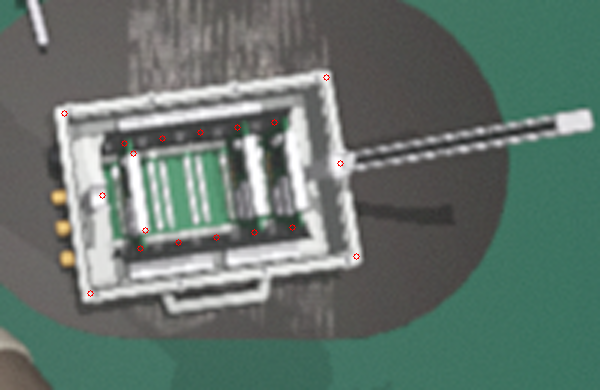

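Emit:
servo_tool([
  [[0.1, 2.65, 0, 0, 0, 0, 0.45], [0, 2.65, 0, 0, 0, 0, 0.45], [0, 2.65, 0, 0, 0, 0, 0.45], [0, 2.65, 0, 0, 0, 0, 0.45], [0, 0, 0, 0, 0, 0, 0.45], [0, 0, 0, 0, 0, 0, 1], [0, 0, 0, 0, 0, 0, 1], [0, 0, 0, 0, 0, 0, 1], [0, 0, 0, 0, 0, 0, 1], [0, 0, 0, 0, 0, 0, 1]],
])

```text
t: 25.63
eef_pos: [0.5005, 0.2892, 0.0951]
ee_rot: [[0.118, 0.002, -0.993], [0.993, 0.0, 0.118], [0.0, -1.0, -0.002]]
contact_force: [0.3, -0.3, -1.1]
gripper_width: 0.0078
```

```bash
python3 - <<'E'
from h import *
s=sense();print(s['eef_pos'],s['gripper_width'])
R=Rdown(98.3);Q=Rdown(83.1);a=np.array([.5011,.2890,.094]);b=un2w([0,0,.265],(.4776,-.1167),8.3)
plan([([a[0],a[1],.265],Q,1.,6),(b,R,1.),(b,R,1.,3)],start=(a,Q),vmax=31.5)
E
```

```text
[0.5005 0.2892 0.0951] 0.007837487779593805
[[[0,-2.85,0,0,0,0,1.0],[0,-2.85,0,0,0,0,1.0],[0,-2.85,0,0,0,0,1.0],[0,-2.85,0,0,0,0,1.0],[0,-2.85,0,0,0,0,1.0],[0,-2.85,0,0,0,0,1.0],[-3.12,0,-0.2,0,-1.2,0,1.0],[-3.12,0,-0.13,0,-1.1,0,1.0],[-3.13,0,-0.07,0,-1.2,0,1.0],[-3.12,0,0,0,-1.2,0,1.0]]]
[[[-3.13,0,0.06,0,-1.1,0,1.0],[-3.12,0,0.12,0,-1.2,0,1.0],[-3.12,0,0.19,0,-1.2,0,1.0],[-3.12,0,0.25,0,-1.2,0,1.0],[-3.11,0,0.32,0,-1.1,0,1.0],[-3.1,0,0.37,0,-1.2,0,1.0],[-3.1,0,0.44,0,-1.2,0,1.0],[-3.08,0,0.51,0,-1.1,0,1.0],[-3.08,0,0.56,0,-1.2,0,1.0],[0,0,0,0,0,0,1.0]]]
[[[0,0,0,0,0,0,1.0],[0,0,0,0,0,0,1.0],[0,0,0,0,0,0,1.0],[0,0,0,0,0,0,1.0],[0,0,0,0,0,0,1.0],[0,0,0,0,0,0,1.0],[0,0,0,0,0,0,1.0],[0,0,0,0,0,0,1.0],[0,0,0,0,0,0,1.0],[0,0,0,0,0,0,1.0]]]
end [ 0.4777 -0.1167  0.265 ]
```

Emit:
servo_tool([
  [[0, -2.85, 0, 0, 0, 0, 1], [0, -2.85, 0, 0, 0, 0, 1], [0, -2.85, 0, 0, 0, 0, 1], [0, -2.85, 0, 0, 0, 0, 1], [0, -2.85, 0, 0, 0, 0, 1], [0, -2.85, 0, 0, 0, 0, 1], [-3.12, 0, -0.2, 0, -1.2, 0, 1], [-3.12, 0, -0.13, 0, -1.1, 0, 1], [-3.13, 0, -0.07, 0, -1.2, 0, 1], [-3.12, 0, 0, 0, -1.2, 0, 1]],
])

```text
t: 26.47
eef_pos: [0.4926, 0.163, 0.2657]
ee_rot: [[0.034, 0.002, -0.999], [0.999, -0.001, 0.034], [-0.001, -1.0, -0.002]]
contact_force: [0.8, 0.3, -1.3]
gripper_width: 0.0079
```

Emit:
servo_tool([
  [[-3.13, 0, 0.06, 0, -1.1, 0, 1], [-3.12, 0, 0.12, 0, -1.2, 0, 1], [-3.12, 0, 0.19, 0, -1.2, 0, 1], [-3.12, 0, 0.25, 0, -1.2, 0, 1], [-3.11, 0, 0.32, 0, -1.1, 0, 1], [-3.1, 0, 0.37, 0, -1.2, 0, 1], [-3.1, 0, 0.44, 0, -1.2, 0, 1], [-3.08, 0, 0.51, 0, -1.1, 0, 1], [-3.08, 0, 0.56, 0, -1.2, 0, 1], [0, 0, 0, 0, 0, 0, 1]],
])

```text
t: 27.3
eef_pos: [0.4763, -0.1238, 0.2655]
ee_rot: [[-0.14, 0.001, -0.99], [0.99, -0.004, -0.14], [-0.004, -1.0, -0.0]]
contact_force: [0.2, -0.7, -1.3]
gripper_width: 0.0078
```

```bash
python3 - <<'E'
from h import *
for i in range(4): cam('wrist')
s=sense();print(s['t'],s['eef_pos'],s['ee_rot'][:,0],s['gripper_width'])
d=cam('wrist');overlay(d,(.4776,-.1167),8.3,'w13.png',(160,60,420,300))
stiff(d,.11,.125,.116,(.4,.6,-.3,.05))
E
```

```text
27.5 [ 0.4774 -0.1157  0.2655] [-0.1475  0.9891 -0.0004] 0.007495854428282335
ctr [ 488.  -187.1] size [69.7 11.4] ax 8.03 z 0.1171 px [208. 190.]
ctr [467.6 -46.2] size [70.7 10.6] ax 8.42 z 0.1171 px [355. 190.]
ctr [ 484.5 -152.7] size [70.8 10.2] ax 8.1 z 0.1171 px [244. 192.]
ctr [463.5  -8.9] size [24.  16.7] ax 15.23 z 0.1173 px [392. 193.]
```

View pics/w13.png

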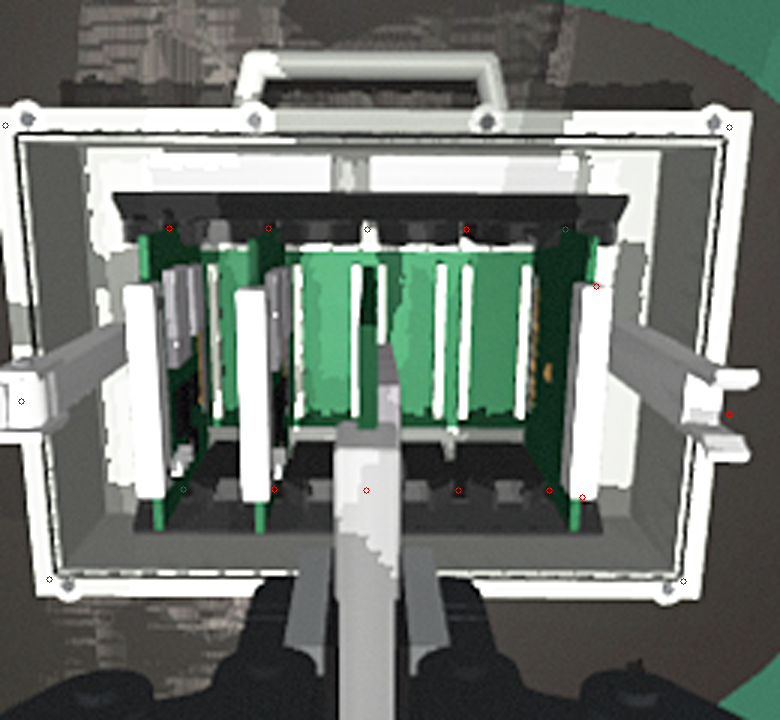

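All aligned, the unit has not moved, board strip at (368,350) sits on the middle pair. Lower.

Emit:
servo_tool([
  [[0, 2.4, 0, 0, 0, 0, 1], [0, 2.4, 0, 0, 0, 0, 1], [0, 2.4, 0, 0, 0, 0, 1], [0, 0, 0, 0, 0, 0, 1], [0, 1, 0, 0, 0, 0, 1], [0, 1, 0, 0, 0, 0, 1], [0, 1, 0, 0, 0, 0, 1], [0, 0.8, 0, 0, 0, 0, 1], [0, 0.8, 0, 0, 0, 0, 1], [0, 0.8, 0, 0, 0, 0, 1]],
])

```text
t: 28.38
eef_pos: [0.4776, -0.1168, 0.1386]
ee_rot: [[-0.147, 0.001, -0.989], [0.989, -0.001, -0.147], [-0.001, -1.0, -0.001]]
contact_force: [0.5, 0.1, -1.2]
gripper_width: 0.0078
```

Emit:
servo_tool([
  [[0, 0.8, 0, 0, 0, 0, 1], [0, 0.8, 0, 0, 0, 0, 1], [0, 0.8, 0, 0, 0, 0, 1], [0, 0.8, 0, 0, 0, 0, 1], [0, 0.8, 0, 0, 0, 0, 1], [0, 0.4, 0, 0, 0, 0, 1], [0, 0.4, 0, 0, 0, 0, 1], [0, 0, 0, 0, 0, 0, 1], [0, 0, 0, 0, 0, 0, 1], [0, 0, 0, 0, 0, 0, 1]],
])

```text
t: 29.22
eef_pos: [0.4772, -0.1169, 0.092]
ee_rot: [[-0.146, 0.0, -0.989], [0.989, -0.001, -0.146], [-0.001, -1.0, 0.0]]
contact_force: [-5.3, 1.2, 12.4]
gripper_width: 0.0079
```

```bash
python3 - <<'E'
from h import *
d=cam('wrist')
P=cloud(d);print(P[208:330:20,283])
R=Rdown(98.3);Q=Rdown(83.1);a=un2w([0,0,.091],(.4776,-.1167),8.3)
plan([(a,R,.5,6),([a[0],a[1],.20],R,.5,4),([.505,.3235,.20],Q,.45,),([.505,.3235,.2],Q,.45,5)],start=(a,R),vmax=33)
E
```

```text
[[ 0.446  -0.1221  0.1141]
 [ 0.4533 -0.121   0.1178]
 [ 0.462  -0.1197  0.1175]
 [ 0.4715 -0.1183  0.1165]
 [ 0.4799 -0.1171  0.1182]
 [ 0.4893 -0.1157  0.1185]
 [ 0.4998 -0.1141  0.1178]]
[[[0,0,0,0,0,0,0.5],[0,0,0,0,0,0,0.5],[0,0,0,0,0,0,0.5],[0,0,0,0,0,0,0.5],[0,0,0,0,0,0,0.5],[0,0,0,0,0,0,0.5],[0,-2.72,0,0,0,0,0.5],[0,-2.73,0,0,0,0,0.5],[0,-2.73,0,0,0,0,0.5],[0,-2.72,0,0,0,0,0.5]]]
[[[3.08,0,-0.65,0,1.1,0,0.45],[3.1,0,-0.59,0,1.1,0,0.45],[3.1,0,-0.52,0,1.1,0,0.45],[3.12,0,-0.47,0,1,0,0.45],[3.12,0,-0.42,0,1.1,0,0.45],[3.13,0,-0.35,0,1.1,0,0.45],[3.14,0,-0.3,0,1.1,0,0.45],[3.14,0,-0.23,0,1.1,0,0.45],[3.15,0,-0.17,0,1.1,0,0.45],[3.14,0,-0.12,0,1.1,0,0.45]]]
[[[3.15,0,-0.05,0,1,0,0.45],[3.15,0,0,0,1.1,0,0.45],[3.15,0,0.06,0,1.1,0,0.45],[3.15,0,0.13,0,1.1,0,0.45],[0,0,0,0,0,0,0.45],[0,0,0,0,0,0,0.45],[0,0,0,0,0,0,0.45],[0,0,0,0,0,0,0.45],[0,0,0,0,0,0,0.45],[0,0,0,0,0,0,0.45]]]
end [0.505  0.3235 0.2   ]
```

Emit:
servo_tool([
  [[0, 0, 0, 0, 0, 0, 0.5], [0, 0, 0, 0, 0, 0, 0.5], [0, 0, 0, 0, 0, 0, 0.5], [0, 0, 0, 0, 0, 0, 0.5], [0, -2.72, 0, 0, 0, 0, 0.5], [0, -2.73, 0, 0, 0, 0, 0.5], [0, -2.73, 0, 0, 0, 0, 0.5], [0, -2.72, 0, 0, 0, 0, 0.5], [0, 0, 0, 0, 0, 0, 0.5], [0, 0, 0, 0, 0, 0, 0.5]],
])

```text
t: 30.1
eef_pos: [0.4783, -0.1172, 0.2014]
ee_rot: [[-0.146, 0.004, -0.989], [0.989, -0.002, -0.146], [-0.002, -1.0, -0.003]]
contact_force: [-0.2, -0.9, -1.2]
gripper_width: 0.0214
```

Emit:
servo_tool([
  [[3.08, 0, -0.65, 0, 1.1, 0, 0.45], [3.1, 0, -0.59, 0, 1.1, 0, 0.45], [3.1, 0, -0.52, 0, 1.1, 0, 0.45], [3.12, 0, -0.47, 0, 1, 0, 0.45], [3.12, 0, -0.42, 0, 1.1, 0, 0.45], [3.13, 0, -0.35, 0, 1.1, 0, 0.45], [3.14, 0, -0.3, 0, 1.1, 0, 0.45], [3.14, 0, -0.23, 0, 1.1, 0, 0.45], [3.15, 0, -0.17, 0, 1.1, 0, 0.45], [3.14, 0, -0.12, 0, 1.1, 0, 0.45]],
])

```text
t: 30.93
eef_pos: [0.4955, 0.1987, 0.1983]
ee_rot: [[0.044, -0.002, -0.999], [0.999, -0.001, 0.044], [-0.001, -1.0, 0.002]]
contact_force: [1.0, 0.1, 0.6]
gripper_width: 0.0235
```

Emit:
servo_tool([
  [[3.15, 0, -0.05, 0, 1, 0, 0.45], [3.15, 0, 0, 0, 1.1, 0, 0.45], [3.15, 0, 0.06, 0, 1.1, 0, 0.45], [3.15, 0, 0.13, 0, 1.1, 0, 0.45], [0, 0, 0, 0, 0, 0, 0.45], [0, 0, 0, 0, 0, 0, 0.45], [0, 0, 0, 0, 0, 0, 0.45], [0, 0, 0, 0, 0, 0, 0.45], [0, 0, 0, 0, 0, 0, 0.45], [0, 0, 0, 0, 0, 0, 0.45]],
])

```text
t: 31.77
eef_pos: [0.5041, 0.3221, 0.1998]
ee_rot: [[0.12, 0.001, -0.993], [0.993, -0.001, 0.12], [-0.001, -1.0, -0.001]]
contact_force: [-0.3, 0.3, -0.9]
gripper_width: 0.0237
```

```bash
python3 - <<'E'
from h import *
s=sense();print(s['t'],s['eef_pos'],s['ee_rot'][:,0],s['gripper_width'])
d=cam('wrist','w14.png')
stiff(d,.108,.13,.118,(.4,.6,.1,.4))
d=cam('top')
overlay(d,(.4776,-.1167),8.3,'t14.png',(280,160,480,290))
E
```

```text
31.7667 [0.5041 0.3221 0.1998] [ 0.1196  0.9928 -0.0011] 0.023681848124090913
ctr [504.5 324. ] size [ 9.6 95.6] ax -7.14 z 0.119 px [285. 210.]
```

View pics/t14.png

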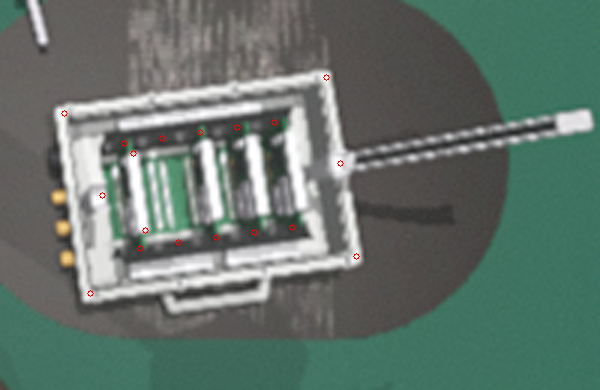

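Emit:
servo_tool([
  [[0, 2.65, 0, 0, 0, 0, 0.45], [0, 2.65, 0, 0, 0, 0, 0.45], [0, 2.65, 0, 0, 0, 0, 0.45], [0, 2.65, 0, 0, 0, 0, 0.45], [0, 0, 0, 0, 0, 0, 0.45], [0, 0, 0, 0, 0, 0, 1], [0, 0, 0, 0, 0, 0, 1], [0, 0, 0, 0, 0, 0, 1], [0, 0, 0, 0, 0, 0, 1], [0, 0, 0, 0, 0, 0, 1]],
])

```text
t: 32.7
eef_pos: [0.5044, 0.3237, 0.0951]
ee_rot: [[0.118, 0.002, -0.993], [0.993, 0.0, 0.118], [0.001, -1.0, -0.002]]
contact_force: [0.9, -0.3, -0.6]
gripper_width: 0.0079
```

```bash
python3 - <<'E'
from h import *
s=sense();print(s['eef_pos'],s['gripper_width'])
R=Rdown(98.3);Q=Rdown(83.1);a=np.array([.505,.3235,.094]);b=un2w([0,.036,.265],(.4776,-.1167),8.3)
plan([([a[0],a[1],.265],Q,1.,6),(b,R,1.),(b,R,1.,3)],start=(a,Q),vmax=31.5)
E
```

```text
[0.5044 0.3237 0.0951] 0.007857023989213492
[[[0,-2.85,0,0,0,0,1.0],[0,-2.85,0,0,0,0,1.0],[0,-2.85,0,0,0,0,1.0],[0,-2.85,0,0,0,0,1.0],[0,-2.85,0,0,0,0,1.0],[0,-2.85,0,0,0,0,1.0],[-3.12,0,-0.12,0,-1.2,0,1.0],[-3.12,0,-0.06,0,-1.1,0,1.0],[-3.12,0,0,0,-1.2,0,1.0],[-3.13,0,0.06,0,-1.2,0,1.0]]]
[[[-3.11,0,0.13,0,-1.1,0,1.0],[-3.12,0,0.19,0,-1.2,0,1.0],[-3.11,0,0.26,0,-1.2,0,1.0],[-3.11,0,0.32,0,-1.2,0,1.0],[-3.1,0,0.39,0,-1.1,0,1.0],[-3.09,0,0.44,0,-1.2,0,1.0],[-3.08,0,0.51,0,-1.2,0,1.0],[-3.07,0,0.58,0,-1.1,0,1.0],[-3.05,0,0.63,0,-1.2,0,1.0],[0,0,0,0,0,0,1.0]]]
[[[0,0,0,0,0,0,1.0],[0,0,0,0,0,0,1.0],[0,0,0,0,0,0,1.0],[0,0,0,0,0,0,1.0],[0,0,0,0,0,0,1.0],[0,0,0,0,0,0,1.0],[0,0,0,0,0,0,1.0],[0,0,0,0,0,0,1.0],[0,0,0,0,0,0,1.0],[0,0,0,0,0,0,1.0]]]
end [ 0.4724 -0.081   0.265 ]
```

Emit:
servo_tool([
  [[0, -2.85, 0, 0, 0, 0, 1], [0, -2.85, 0, 0, 0, 0, 1], [0, -2.85, 0, 0, 0, 0, 1], [0, -2.85, 0, 0, 0, 0, 1], [0, -2.85, 0, 0, 0, 0, 1], [0, -2.85, 0, 0, 0, 0, 1], [-3.12, 0, -0.12, 0, -1.2, 0, 1], [-3.12, 0, -0.06, 0, -1.1, 0, 1], [-3.12, 0, 0, 0, -1.2, 0, 1], [-3.13, 0, 0.06, 0, -1.2, 0, 1]],
])

```text
t: 33.53
eef_pos: [0.4936, 0.1978, 0.2656]
ee_rot: [[0.034, 0.002, -0.999], [0.999, -0.0, 0.034], [-0.0, -1.0, -0.002]]
contact_force: [0.7, -0.7, -1.8]
gripper_width: 0.008
```

Emit:
servo_tool([
  [[-3.11, 0, 0.13, 0, -1.1, 0, 1], [-3.12, 0, 0.19, 0, -1.2, 0, 1], [-3.11, 0, 0.26, 0, -1.2, 0, 1], [-3.11, 0, 0.32, 0, -1.2, 0, 1], [-3.1, 0, 0.39, 0, -1.1, 0, 1], [-3.09, 0, 0.44, 0, -1.2, 0, 1], [-3.08, 0, 0.51, 0, -1.2, 0, 1], [-3.07, 0, 0.58, 0, -1.1, 0, 1], [-3.05, 0, 0.63, 0, -1.2, 0, 1], [0, 0, 0, 0, 0, 0, 1]],
])

```text
t: 34.37
eef_pos: [0.4711, -0.088, 0.2655]
ee_rot: [[-0.14, 0.001, -0.99], [0.99, -0.004, -0.14], [-0.004, -1.0, -0.0]]
contact_force: [-0.1, -0.2, -1.3]
gripper_width: 0.0077
```

```bash
python3 - <<'E'
from h import *
for i in range(4): cam('wrist')
s=sense();print(s['t'],s['eef_pos'],s['ee_rot'][:,0],s['gripper_width'])
d=cam('wrist');overlay(d,(.4776,-.1167),8.3,'w15.png',(140,60,400,300))
stiff(d,.11,.125,.116,(.4,.6,-.3,.05))
E
```

```text
34.5667 [ 0.4722 -0.0801  0.2654] [-0.1475  0.9891 -0.0004] 0.007943266290656278
ctr [ 488.  -187.1] size [69.6 11.9] ax 8.04 z 0.117 px [171. 190.]
ctr [467.6 -45.8] size [70.7  9.8] ax 8.26 z 0.1171 px [319. 190.]
ctr [ 484.3 -151.8] size [70.8 10.8] ax 8.05 z 0.1171 px [208. 191.]
ctr [ 479.9 -111.8] size [70.   9.7] ax 8.2 z 0.1171 px [249. 193.]
ctr [ 492.4 -217.4] size [24.6 11.9] ax 11.76 z 0.1145 px [140. 190.]
ctr [463.4  -8.8] size [24.  15.3] ax 14.82 z 0.1173 px [355. 193.]
```

View pics/w15.png

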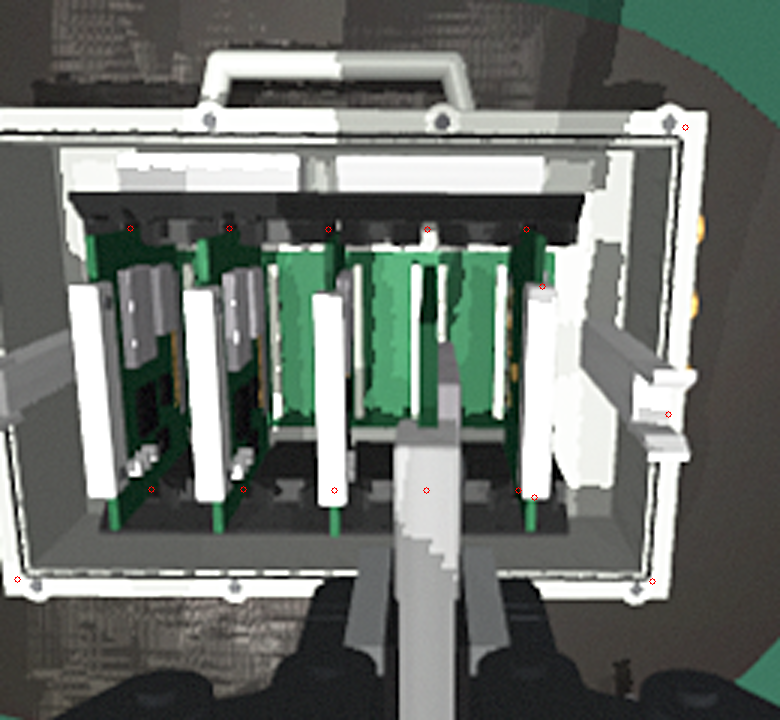

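Emit:
servo_tool([
  [[0, 2.4, 0, 0, 0, 0, 1], [0, 2.4, 0, 0, 0, 0, 1], [0, 2.4, 0, 0, 0, 0, 1], [0, 0, 0, 0, 0, 0, 1], [0, 1, 0, 0, 0, 0, 1], [0, 1, 0, 0, 0, 0, 1], [0, 1, 0, 0, 0, 0, 1], [0, 0.8, 0, 0, 0, 0, 1], [0, 0.8, 0, 0, 0, 0, 1], [0, 0.8, 0, 0, 0, 0, 1]],
])

```text
t: 35.45
eef_pos: [0.4722, -0.0812, 0.1385]
ee_rot: [[-0.147, 0.001, -0.989], [0.989, -0.001, -0.147], [-0.001, -1.0, -0.001]]
contact_force: [-0.5, -0.1, -1.4]
gripper_width: 0.008
```

Emit:
servo_tool([
  [[0, 0.8, 0, 0, 0, 0, 1], [0, 0.8, 0, 0, 0, 0, 1], [0, 0.8, 0, 0, 0, 0, 1], [0, 0.8, 0, 0, 0, 0, 1], [0, 0.8, 0, 0, 0, 0, 1], [0, 0.4, 0, 0, 0, 0, 1], [0, 0.4, 0, 0, 0, 0, 1], [0, 0, 0, 0, 0, 0, 1], [0, 0, 0, 0, 0, 0, 1], [0, 0, 0, 0, 0, 0, 1]],
])

```text
t: 36.28
eef_pos: [0.472, -0.0813, 0.092]
ee_rot: [[-0.146, 0.0, -0.989], [0.989, -0.001, -0.146], [-0.001, -1.0, -0.0]]
contact_force: [-5.1, 0.9, 13.8]
gripper_width: 0.0075
```

```bash
python3 - <<'E'
from h import *
d=cam('wrist','w16.png')
P=cloud(d);print(P[208:330:20,283])
E
```

```text
[[ 0.4403 -0.0865  0.1154]
 [ 0.4482 -0.0854  0.1173]
 [ 0.457  -0.0841  0.1169]
 [ 0.4656 -0.0828  0.1176]
 [ 0.4752 -0.0814  0.1172]
 [ 0.4848 -0.0799  0.1173]
 [ 0.4955 -0.0783  0.1164]]
```

View pics/w16.png

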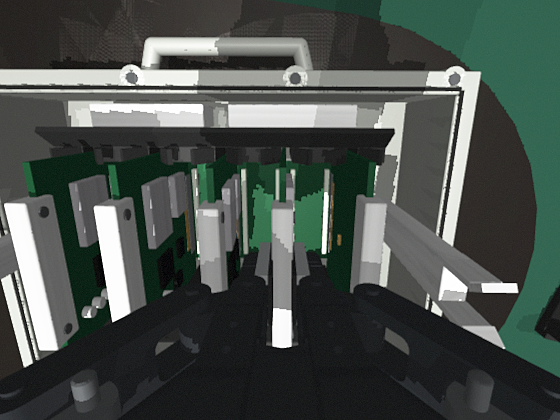

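Emit:
servo_tool([
  [[0, 0, 0, 0, 0, 0, 0.62], [0, 0, 0, 0, 0, 0, 0.62], [0, 0, 0, 0, 0, 0, 0.62], [0, 0, 0, 0, 0, 0, 0.62], [0, -2.7, 0, 0, 0, 0, 0.62], [0, -2.7, 0, 0, 0, 0, 0.62], [0, -2.7, 0, 0, 0, 0, 0.62], [0, -2.7, 0, 0, 0, 0, 0.62], [0, -2.8, 0, 0, 0, 0, 0.3], [0, -2.8, 0, 0, 0, 0, 0.3]],
])

```text
t: 37.17
eef_pos: [0.4718, -0.0811, 0.2563]
ee_rot: [[-0.147, 0.0, -0.989], [0.989, -0.001, -0.147], [-0.001, -1.0, -0.0]]
contact_force: [0.0, -0.2, 0.9]
gripper_width: 0.0299
```

```bash
python3 - <<'E'
from arc import *
s=sense();print(s['eef_pos'])
d=cam('wrist','w17.png');stiff(d,.105,.135,.116,(.4,.6,-.3,.05))
w=arcwps(134,134,1,33,33,0.)[0];q=w[0]-.10*w[1][:,1];print(w[0],q)
plan([([.49,-.15,.36],Rdown(80),.3),([.52,-.40,.37],w[1],.1),(q,w[1],0.,4)],start=(un2w([0,.036,.255],(.4776,-.1167),8.3),Rdown(98.3)),vmax=25,wmax=4.5)
E
```

```text
[ 0.4718 -0.0811  0.2563]
ctr [ 486.2 -186.8] size [96.4 13.2] ax 7.77 z 0.1166 px [170. 191.]
ctr [465.5 -46.4] size [96.4 10.4] ax 8.22 z 0.117 px [320. 191.]
ctr [ 482.4 -151.3] size [95.7 11.6] ax 7.91 z 0.1168 px [208. 193.]
ctr [ 477.6 -112.1] size [95.9  9.5] ax 8.12 z 0.117 px [250. 194.]
ctr [472.9 -80.2] size [95.9  9.1] ax 7.85 z 0.1171 px [284. 195.]
ctr [ 496.3 -228.1] size [27.2 33.6] ax -40.76 z 0.1292 px [128. 195.]
ctr [464.   -9.1] size [28.6 18. ] ax 17.78 z 0.1174 px [358. 196.]
[ 0.5133 -0.361   0.2271] [ 0.5211 -0.4149  0.3109]
[[[-1.18,-1.75,-0.12,0,3,0,0.3],[-1.17,-1.75,-0.19,0,3.1,0,0.3],[-1.16,-1.75,-0.25,0,3.1,0,0.3],[-1.14,-1.75,-0.31,0,3,0,0.3],[-1.13,-1.75,-0.37,0,3.1,0,0.3],[-1.1,-1.75,-0.43,0,3,0,0.3],[-1.34,-0.06,-0.41,1.6,3.9,-1.1,0.1],[-1.31,-0.09,-0.49,1.6,3.8,-1.2,0.1],[-1.27,-0.13,-0.57,1.6,3.9,-1.1,0.1],[-1.22,-0.18,-0.66,1.5,3.9,-1.2,0.1]]]
[[[-1.17,-0.22,-0.73,1.6,3.8,-1.1,0.1],[-1.12,-0.26,-0.8,1.6,3.9,-1.2,0.1],[-1.05,-0.31,-0.87,1.6,3.9,-1.1,0.1],[-0.99,-0.36,-0.93,1.6,3.8,-1.2,0.1],[-0.91,-0.4,-0.98,1.6,3.9,-1.1,0.1],[-0.84,-0.44,-1.03,1.6,3.9,-1.2,0.1],[-0.76,-0.5,-1.07,1.5,3.8,-1.1,0.1],[-0.68,-0.53,-1.1,1.6,3.9,-1.1,0.1],[-0.59,-0.58,-1.14,1.6,3.9,-1.2,0.1],[-0.49,-0.62,-1.15,1.6,3.8,-1.1,0.1]]]
[[[-0.41,-0.66,-1.16,1.6,3.9,-1.2,0.1],[-0.32,-0.7,-1.17,1.6,3.9,-1.1,0.1],[-0.22,-0.74,-1.17,1.6,3.8,-1.2,0.1],[-0.13,-0.78,-1.16,1.5,3.9,-1.1,0.1],[-0.03,1.04,-1.12,0,0,0,0.0],[-0.02,1.03,-1.11,0,0,0,0.0],[-0.03,1.04,-1.12,0,0,0,0.0],[-0.03,1.04,-1.12,0,0,0,0.0],[0,0,0,0,0,0,0.0],[0,0,0,0,0,0,0.0]]]
end [ 0.5211 -0.415   0.3109]
```

View pics/w17.png

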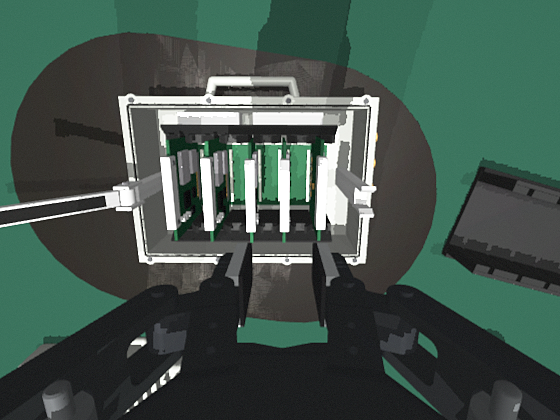

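Emit:
servo_tool([
  [[-1.18, -1.75, -0.12, 0, 3, 0, 0.3], [-1.17, -1.75, -0.19, 0, 3.1, 0, 0.3], [-1.16, -1.75, -0.25, 0, 3.1, 0, 0.3], [-1.14, -1.75, -0.31, 0, 3, 0, 0.3], [-1.13, -1.75, -0.37, 0, 3.1, 0, 0.3], [-1.1, -1.75, -0.43, 0, 3, 0, 0.3], [-1.34, -0.06, -0.41, 1.6, 3.9, -1.1, 0.1], [-1.31, -0.09, -0.49, 1.6, 3.8, -1.2, 0.1], [-1.27, -0.13, -0.57, 1.6, 3.9, -1.1, 0.1], [-1.22, -0.18, -0.66, 1.5, 3.9, -1.2, 0.1]],
])

```text
t: 38.05
eef_pos: [0.4967, -0.206, 0.3621]
ee_rot: [[0.434, -0.08, -0.897], [0.899, 0.109, 0.425], [0.064, -0.991, 0.12]]
contact_force: [0.6, 0.6, 0.0]
gripper_width: 0.0384
```

Emit:
servo_tool([
  [[-1.17, -0.22, -0.73, 1.6, 3.8, -1.1, 0.1], [-1.12, -0.26, -0.8, 1.6, 3.9, -1.2, 0.1], [-1.05, -0.31, -0.87, 1.6, 3.9, -1.1, 0.1], [-0.99, -0.36, -0.93, 1.6, 3.8, -1.2, 0.1], [-0.91, -0.4, -0.98, 1.6, 3.9, -1.1, 0.1], [-0.84, -0.44, -1.03, 1.6, 3.9, -1.2, 0.1], [-0.76, -0.5, -1.07, 1.5, 3.8, -1.1, 0.1], [-0.68, -0.53, -1.1, 1.6, 3.9, -1.1, 0.1], [-0.59, -0.58, -1.14, 1.6, 3.9, -1.2, 0.1], [-0.49, -0.62, -1.15, 1.6, 3.8, -1.1, 0.1]],
])

```text
t: 38.88
eef_pos: [0.5138, -0.3451, 0.3673]
ee_rot: [[0.912, -0.128, -0.39], [0.406, 0.426, 0.809], [0.063, -0.896, 0.44]]
contact_force: [0.4, -0.5, 0.1]
gripper_width: 0.0386
```

Emit:
servo_tool([
  [[-0.41, -0.66, -1.16, 1.6, 3.9, -1.2, 0.1], [-0.32, -0.7, -1.17, 1.6, 3.9, -1.1, 0.1], [-0.22, -0.74, -1.17, 1.6, 3.8, -1.2, 0.1], [-0.13, -0.78, -1.16, 1.5, 3.9, -1.1, 0.1], [0, 1.04, -1.12, 0, 0, 0, 0], [0, 1.03, -1.11, 0, 0, 0, 0], [0, 1.04, -1.12, 0, 0, 0, 0], [0, 1.04, -1.12, 0, 0, 0, 0], [0, 0, 0, 0, 0, 0, 0], [0, 0, 0, 0, 0, 0, 0]],
])

```text
t: 39.72
eef_pos: [0.5205, -0.3944, 0.2934]
ee_rot: [[0.982, -0.079, -0.169], [0.186, 0.512, 0.838], [0.021, -0.855, 0.518]]
contact_force: [-0.7, 0.7, 0.0]
gripper_width: 0.0426
```

```bash
python3 - <<'E'
from arc import *
s=sense();print(s['t'],s['eef_pos'],s['ee_rot'],s['joint_pos'])
d=cam('wrist','w18.png')
# predicted tab, bar end at theta 134
th=np.radians(134);a=np.radians(8.3);yd=np.array([-np.sin(a),np.cos(a),0]);h=np.array([.4932,-.2236,.123])
f=lambda r,z:h+yd*(r*np.cos(th)-z*np.sin(th))+np.array([0,0,r*np.sin(th)+z*np.cos(th)])
print(proj(d,[f(.19,.018),f(.218,0),f(0,0)]),f(.19,.018),f(.218,0))
E
```

```text
39.7167 [ 0.5205 -0.3944  0.2934] [[ 0.9824 -0.079  -0.1693]
 [ 0.1857  0.5124  0.8384]
 [ 0.0206 -0.8551  0.5181]] [ 0.9856  0.7616 -0.4966  1.0397 -0.0738  1.7719  0.7398]
[[276.9801 223.2447]
 [276.8572 221.7629]
 [281.8256 127.4513]] [ 0.5141 -0.367   0.2472] [ 0.5151 -0.3734  0.2798]
```

View pics/w18.png

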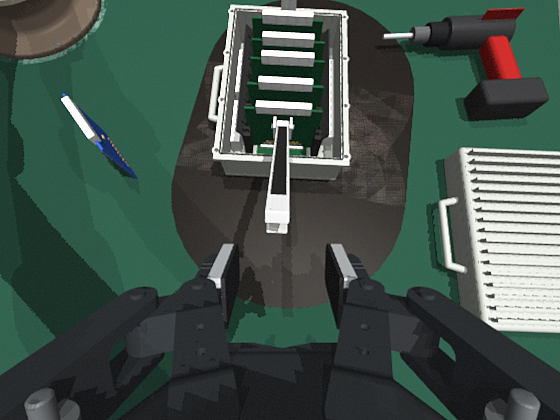

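```bash
python3 - <<'E'
from arc import *
for i in range(5): cam('wrist')
s=sense();print(s['t'],s['eef_pos'],s['ee_rot'][:,0],s['joint_velocities'])
w=arcwps(134,134,1,33,33,0.)[0];q=w[0]-.05*w[1][:,1]
plan([(q,w[1],0.,4),(w[0],w[1],0.,4)])
E
```

```text
40.0167 [ 0.5206 -0.3953  0.2956] [0.9826 0.1841 0.0229] [ 0.003   0.0026  0.001   0.0023  0.0005 -0.0017  0.0024]
[[[-0.07,0.67,-0.18,0.5,0.7,0,0.0],[-0.06,0.67,-0.18,0.5,0.6,-0.1,0.0],[-0.07,0.66,-0.19,0.4,0.7,0,0.0],[-0.06,0.66,-0.19,0.5,0.7,0,0.0],[0,1.25,0,0,0,0,0.0],[0,1.25,0,0,0,0,0.0],[0,1.25,0,0,0,0,0.0],[0,1.25,0,0,0,0,0.0],[0,0,0,0,0,0,0.0],[0,0,0,0,0,0,0.0]]]
end [ 0.5132 -0.3611  0.2271]
```

Emit:
servo_tool([
  [[-0.07, 0.67, -0.18, 0.5, 0.7, 0, 0], [-0.06, 0.67, -0.18, 0.5, 0.6, -0.1, 0], [-0.07, 0.66, -0.19, 0.4, 0.7, 0, 0], [-0.06, 0.66, -0.19, 0.5, 0.7, 0, 0], [0, 1.25, 0, 0, 0, 0, 0], [0, 1.25, 0, 0, 0, 0, 0], [0, 1.25, 0, 0, 0, 0, 0], [0, 1.25, 0, 0, 0, 0, 0], [0, 0, 0, 0, 0, 0, 0], [0, 0, 0, 0, 0, 0, 0]],
])

```text
t: 40.85
eef_pos: [0.5123, -0.3609, 0.2254]
ee_rot: [[0.99, -0.081, -0.118], [0.143, 0.541, 0.829], [-0.003, -0.837, 0.547]]
contact_force: [0.3, -0.9, 0.2]
gripper_width: 0.0428
```

```bash
python3 - <<'E'
from arc import *
for i in range(2): cam('wrist')
s=sense();print(s['t'],s['eef_pos'],s['ee_rot'],s['joint_pos'])
print(Rdown(8.3,33))
cam('wrist','w19.png')
E
```

```text
40.95 [ 0.5129 -0.3618  0.2264] [[ 0.9898 -0.079  -0.1188]
 [ 0.1426  0.5393  0.8299]
 [-0.0015 -0.8384  0.5451]] [ 0.9988  0.7663 -0.4988  1.2078 -0.0912  1.6229  0.7127]
[[ 0.9895 -0.0786 -0.1211]
 [ 0.1444  0.5389  0.8299]
 [ 0.     -0.8387  0.5446]]
```

View pics/w19.png

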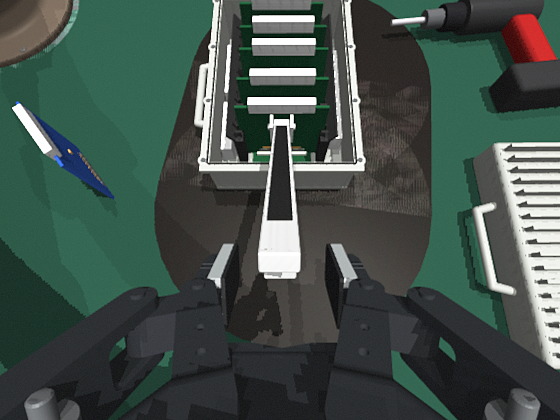

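Emit:
servo_tool([
  [[0, 0, 0, 0, 0, 0, 1], [0, 0, 0, 0, 0, 0, 1], [0, 0, 0, 0, 0, 0, 1], [0, 0, 0, 0, 0, 0, 1], [0, 0, 0, 0, 0, 0, 1], [0, 0, 0, 0, 0, 0, 1], [0, 0, 0, 0, 0, 0, 1], [0, 0, 0, 0, 0, 0, 1], [0, 0, 0, 0, 0, 0, 1], [0, 0, 0, 0, 0, 0, 1]],
], newtons=30)

```text
t: 41.83
eef_pos: [0.5127, -0.3618, 0.2263]
ee_rot: [[0.99, -0.079, -0.119], [0.143, 0.539, 0.83], [-0.002, -0.839, 0.545]]
contact_force: [-2.4, -4.8, 4.6]
gripper_width: 0.0129
```

```bash
python3 - <<'E'
from arc import *
w=arcwps(134,134,1,33,33,1.)[0]
plan(arcwps(134,0,30,33,0,1.),start=(w[0],w[1]))
E
```

```text
[[[0,-0.41,1.4,-1.1,0,0,1.0],[0,-0.33,1.42,-1.1,0,0,1.0],[0,-0.24,1.44,-1.1,0,0,1.0],[0,-0.15,1.44,-1.1,0,0,1.0],[0,-0.06,1.46,-1.1,0,0,1.0],[0,0.02,1.45,-1.1,0,0,1.0],[0,0.11,1.46,-1.1,0,0,1.0],[0,0.19,1.44,-1.1,0,0,1.0],[0,0.29,1.43,-1.1,0,0,1.0],[0,0.37,1.41,-1.1,0,0,1.0]]]
[[[0,0.45,1.38,-1.1,0,0,1.0],[0,0.54,1.36,-1.1,0,0,1.0],[0,0.61,1.32,-1.1,0,0,1.0],[0,0.7,1.29,-1.1,0,0,1.0],[0,0.77,1.24,-1.1,0,0,1.0],[0,0.85,1.19,-1.1,0,0,1.0],[0,0.91,1.14,-1.1,0,0,1.0],[0,0.99,1.09,-1.1,0,0,1.0],[0,1.05,1.02,-1.1,0,0,1.0],[0,1.11,0.96,-1.1,0,0,1.0]]]
[[[0,1.16,0.9,-1.1,0,0,1.0],[0,1.22,0.83,-1.1,0,0,1.0],[0,1.27,0.75,-1.1,0,0,1.0],[0,1.31,0.67,-1.1,0,0,1.0],[0,1.35,0.6,-1.1,0,0,1.0],[0,1.38,0.52,-1.1,0,0,1.0],[0,1.42,0.44,-1.1,0,0,1.0],[0,1.44,0.35,-1.1,0,0,1.0],[0,1.46,0.26,-1.1,0,0,1.0],[0,1.48,0.18,-1.1,0,0,1.0]]]
end [ 0.4658 -0.0356  0.128 ]
```

Gripped at 13 mm. Reverse arc.

Emit:
servo_tool([
  [[0, -0.41, 1.4, -1.1, 0, 0, 1], [0, -0.33, 1.42, -1.1, 0, 0, 1], [0, -0.24, 1.44, -1.1, 0, 0, 1], [0, -0.15, 1.44, -1.1, 0, 0, 1], [0, -0.06, 1.46, -1.1, 0, 0, 1], [0, 0.02, 1.45, -1.1, 0, 0, 1], [0, 0.11, 1.46, -1.1, 0, 0, 1], [0, 0.19, 1.44, -1.1, 0, 0, 1], [0, 0.29, 1.43, -1.1, 0, 0, 1], [0, 0.37, 1.41, -1.1, 0, 0, 1]],
], newtons=20)

```text
t: 42.67
eef_pos: [0.4944, -0.2375, 0.2943]
ee_rot: [[0.99, -0.057, -0.132], [0.144, 0.37, 0.918], [-0.003, -0.927, 0.375]]
contact_force: [-1.3, -1.6, -2.7]
gripper_width: 0.0126
```

Emit:
servo_tool([
  [[0, 0.45, 1.38, -1.1, 0, 0, 1], [0, 0.54, 1.36, -1.1, 0, 0, 1], [0, 0.61, 1.32, -1.1, 0, 0, 1], [0, 0.7, 1.29, -1.1, 0, 0, 1], [0, 0.77, 1.24, -1.1, 0, 0, 1], [0, 0.85, 1.19, -1.1, 0, 0, 1], [0, 0.91, 1.14, -1.1, 0, 0, 1], [0, 0.99, 1.09, -1.1, 0, 0, 1], [0, 1.05, 1.02, -1.1, 0, 0, 1], [0, 1.11, 0.96, -1.1, 0, 0, 1]],
])

```text
t: 43.5
eef_pos: [0.4748, -0.1023, 0.2536]
ee_rot: [[0.99, -0.03, -0.141], [0.144, 0.188, 0.972], [-0.002, -0.982, 0.19]]
contact_force: [-0.7, -3.2, -0.8]
gripper_width: 0.0128
```

```bash
python3 - <<'E'
from h import *
s=sense();print(s['t'],s['eef_pos'],s['contact_force'],s['gripper_width'],s['joint_pos'])
cam('wrist','w20.png');cam('scene','s20.png')
E
```

```text
43.5 [ 0.4748 -0.1023  0.2536] [-0.7328 -3.1634 -0.7821] 0.012821334049289226 [ 0.7549  0.2669 -0.6182  1.8105 -0.0316  1.1704  0.3068]
```

View pics/w20.png

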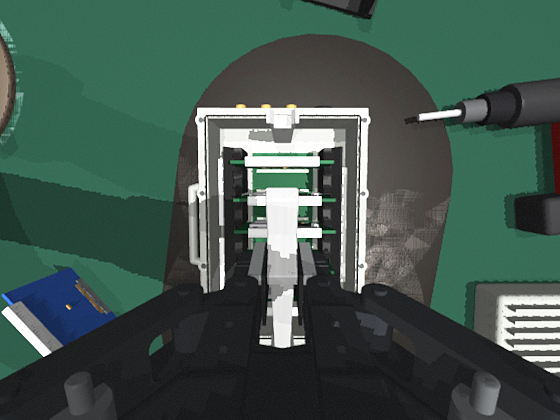

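View pics/s20.png

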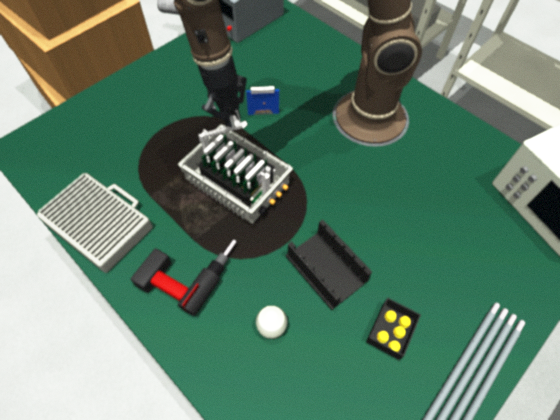

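Emit:
servo_tool([
  [[0, 1.16, 0.9, -1.1, 0, 0, 1], [0, 1.22, 0.83, -1.1, 0, 0, 1], [0, 1.27, 0.75, -1.1, 0, 0, 1], [0, 1.31, 0.67, -1.1, 0, 0, 1], [0, 1.35, 0.6, -1.1, 0, 0, 1], [0, 1.38, 0.52, -1.1, 0, 0, 1], [0, 1.42, 0.44, -1.1, 0, 0, 1], [0, 1.44, 0.35, -1.1, 0, 0, 1], [0, 1.46, 0.26, -1.1, 0, 0, 1], [0, 1.48, 0.18, -1.1, 0, 0, 1]],
])

```text
t: 44.43
eef_pos: [0.4651, -0.0354, 0.1269]
ee_rot: [[0.99, -0.003, -0.143], [0.143, 0.001, 0.99], [-0.003, -1.0, 0.001]]
contact_force: [-1.6, -0.8, 1.7]
gripper_width: 0.0128
```

```bash
python3 - <<'E'
from h import *
for i in range(4): cam('wrist')
s=sense();print(s['t'],s['eef_pos'],s['contact_force'],s['gripper_width'])
d=cam('wrist','w21.png');P=cloud(d)
for v in range(100,230,8): print(v,P[v,281],P[v,264:300:6,2])
E
```

```text
44.6333 [ 0.4651 -0.035   0.127 ] [-1.9944  1.9088 -0.512 ] 0.013113542594822601
100 [0.4532 0.0474 0.0017] [0.0017 0.0026 0.0017 0.0014 0.0025 0.0022]
108 [0.4541 0.0411 0.002 ] [0.0022 0.0022 0.0022 0.0014 0.0038 0.003 ]
116 [0.4551 0.0348 0.0011] [0.0032 0.0019 0.0015 0.0024 0.0033 0.0019]
124 [0.456  0.0284 0.0017] [0.003  0.0009 0.0028 0.0022 0.0002 0.001 ]
132 [0.4569 0.0219 0.0021] [0.0021 0.0023 0.0011 0.0022 0.0334 0.0384]
140 [0.4579 0.0153 0.002 ] [0.0026 0.0013 0.0023 0.0019 0.0338 0.0367]
148 [0.4588 0.0087 0.0026] [0.0363 0.0023 0.0022 0.001  0.0367 0.0358]
156 [0.4591 0.0093 0.0732] [0.0737 0.0735 0.0735 0.2709 0.0745 0.0722]
164 [0.4598 0.0042 0.0727] [0.0735 0.0742 0.0735 0.0728 0.0735 0.0736]
172 [ 0.4608 -0.0034  0.0562] [0.007  0.0549 0.0555 0.0554 0.0559 0.0551]
180 [ 0.4609 -0.0032  0.0882] [0.0841 0.0872 0.088  0.0882 0.0872 0.087 ]
188 [ 0.4611 -0.0036  0.1099] [0.1102 0.1108 0.1101 0.1111 0.1101 0.11  ]
196 [ 0.4615 -0.0063  0.1165] [0.1295 0.117  0.1171 0.1168 0.1175 0.1182]
204 [ 0.4617 -0.0072  0.1293] [0.1355 0.1283 0.1291 0.1281 0.129  0.1295]
212 [ 0.4623 -0.0115  0.1279] [0.1353 0.1293 0.1285 0.2709 0.1287 0.1298]
220 [ 0.4628 -0.0152  0.1289] [0.1365 0.129  0.1301 0.1296 0.1299 0.1289]
228 [ 0.4634 -0.0192  0.1291] [0.0683 0.1296 0.1301 0.1287 0.1301 0.1295]
```

View pics/w21.png

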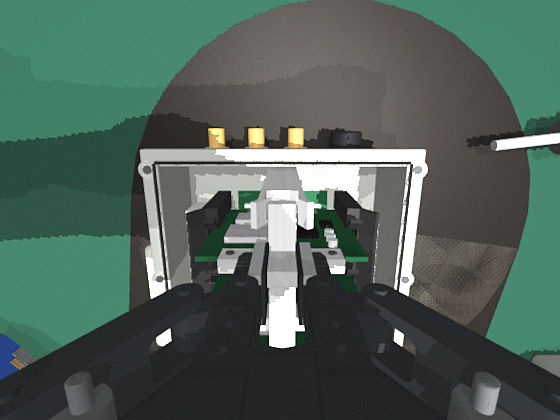

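Emit:
servo_tool([
  [[0, 0.2, 0, 0, 0, 0, 1], [0, 0.2, 0, 0, 0, 0, 1], [0, 0, 0, 0, 0, 0, 1], [0, 0, 0, 0, 0, 0, 1], [0, 0, 0, 0, 0, 0, 1], [0, 0, 0, 0, 0, 0, 1], [0, 0, 0, 0, 0, 0, 1], [0, 0, 0, 0, 0, 0, 1], [0, 0, 0, 0, 0, 0, 1], [0, 0, 0, 0, 0, 0, 1]],
])

```text
t: 45.52
eef_pos: [0.4653, -0.035, 0.1253]
ee_rot: [[0.99, -0.002, -0.143], [0.143, 0.0, 0.99], [-0.002, -1.0, 0.001]]
contact_force: [-11.4, 4.3, 26.1]
gripper_width: 0.0129
```

Emit:
servo_tool([
  [[0, -0.2, 0, 0, 0, 0, 1], [0, 0, 0, 0, 0, 0, 0.3], [0, 0, 0, 0, 0, 0, 0.1], [0, 0, 0, 0, 0, 0, 0.1], [0, 0, 0, 0, 0, 0, 0.1], [0, -2.5, 0, 0, 0, 0, 0.1], [0, -2.5, 0, 0, 0, 0, 0.1], [0, -2.5, 0, 0, 0, 0, 0.1], [0, -2.5, 0, 0, 0, 0, 0.1], [0, -2.5, 0, 0, 0, 0, 0.1]],
])

```text
t: 46.35
eef_pos: [0.4656, -0.0358, 0.2513]
ee_rot: [[0.99, -0.002, -0.143], [0.143, 0.001, 0.99], [-0.002, -1.0, 0.001]]
contact_force: [1.1, -0.4, -0.6]
gripper_width: 0.0385
```

```bash
python3 - <<'E'
from h import *
for i in range(4): cam('wrist')
s=sense();print(s['t'],s['eef_pos'],s['contact_force'],s['gripper_width'])
d=cam('wrist','w22.png');P=cloud(d)
m=(P[...,2]>.12)&(P[...,2]<.135)&(P[...,1]<.0)&(P[...,1]>-.2);m[:,:274]=0;m[:,289:]=0
q=P[m];A=np.c_[q[:,1],np.ones(len(q))];print(len(q),q[:,1].min(),q[:,1].max(),np.linalg.lstsq(A,q[:,2],rcond=None)[0])
stiff(d,.108,.121,.116,(.4,.6,-.3,.05),40)
ds=cam('scene');cv2.imwrite('pics/s22.png',cv2.resize(ds['image'][115:225,165:305,::-1],None,fx=5.5,fy=5.4,interpolation=cv2.INTER_CUBIC))
E
```

```text
46.55 [ 0.4659 -0.036   0.2504] [-1.1617 -0.4996  0.1049] 0.038504371480833896
2470 -0.191671207277089 -0.0066033256376242105 [0.0034 0.1288]
ctr [462.   -8.8] size [20.6 11.7] ax 8.19 z 0.117 px [280. 162.]
ctr [445.8 -47.4] size [27.2 11.6] ax 8.0 z 0.1169 px [258. 204.]
ctr [487.9 -41.3] size [26.2 11.6] ax -171.19 z 0.1169 px [303. 204.]
ctr [452.2 -82.7] size [26.  12.3] ax 7.37 z 0.1167 px [260. 240.]
ctr [494.5 -76.1] size [29.  11.3] ax 8.36 z 0.1168 px [304. 240.]
ctr [ 456.8 -113.1] size [24.9 13.1] ax 7.9 z 0.1165 px [260. 270.]
ctr [ 499.1 -107. ] size [28.9 13. ] ax -171.63 z 0.1167 px [304. 270.]
ctr [ 461.9 -153.2] size [25.8 14. ] ax 8.52 z 0.1165 px [261. 305.]
ctr [ 504.  -147.1] size [28.8 14. ] ax 7.02 z 0.1165 px [302. 305.]
ctr [ 466.3 -188.3] size [26.5 16.1] ax 9.84 z 0.1164 px [261. 335.]
ctr [ 508.7 -182.2] size [27.6 16.1] ax -171.45 z 0.1163 px [301. 335.]
```

View pics/w22.png

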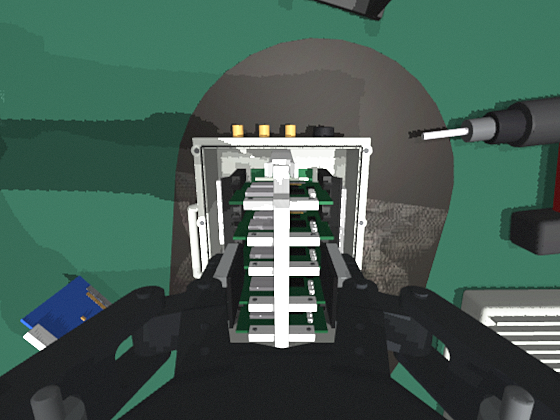

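View pics/s22.png

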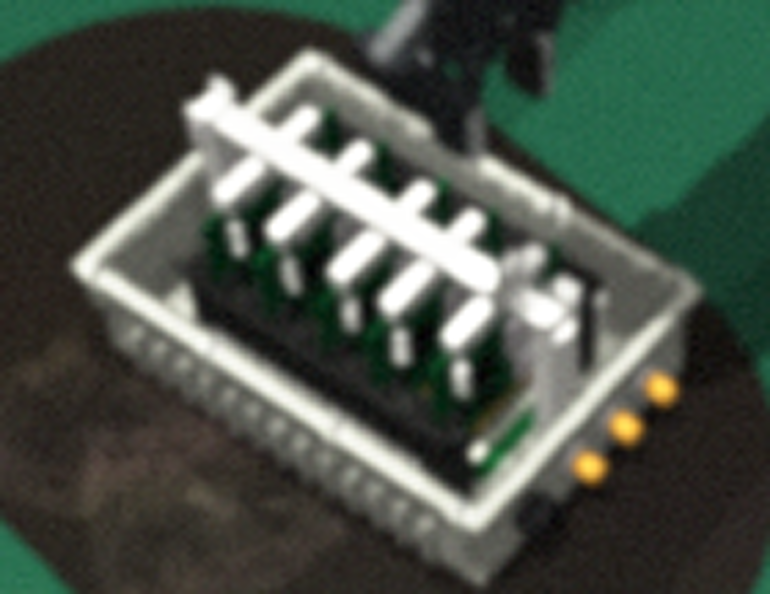

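```bash
python3 - <<'E'
from h import *
print(env.hand_in())
E
```

```text
the job is handed in; nothing more can be done
None
```

The radio unit is fitted out and the job handed in at about 47 s, well under the 210 s limit.

- **Bar raised:** I gripped the bar by its tab and swung it out to about 134°, clear of the boards.
- **Boards moved:** I drew all four boards straight up out of the rack and lowered them into the four free guide pairs. None was dropped or laid down. The board already fitted at the catch end stayed where it was.
- **Bar closed:** I swung the bar back by its tab and pressed it into the catch with about 26 N before letting go.

**Last checks:**
- All five board tops read 116 to 117 mm high; 116 mm is fully home, and the already-fitted board read the same.
- The bar is level to about 0.6 mm over the stretch I measured. Its top reads 128 to 129 mm, the same as before I opened it, and its end is in the fork.
- The rack is empty.
- I saw no sign that the unit had been knocked or pushed.
- The gripper was clear at about 0.25 m.

The board in the middle guide pair leans about 5 mm toward the catch end at its top. That fits the play in the channel, and its top is at the right height under the bar. No check failed.

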